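# Check-weigh the long bat and rack the batch

## Task

First turn the swivel holder on the scale until its slot lines up with the fixed wooden saddle, and let go of it; then lay the long bat in the two, square block centred in the swivel slot and barrel in the saddle, let go, and press the scale's key fully down to record the weight while the bat lies there. Then move the long bat to the wooden rack and lay every short bat on the bench in the rack too, each down in its own cradle (any order) with its square block centred in the thicker rail and its barrel in the thinner one. Leave the tape roll, spray bottle and mug where they are.

Things in the scene. Friction and masses are not known exactly. Their poses are not given: they have to be found in the camera images.
- long_bat: The long bat, the only one of its length. Wooden bat 270 mm long. Handle end: a square block, 32 mm cube (keeps it from rolling); then a 20 mm handle, a taper, and a straight round barrel 32 mm thick from 94 to 254 mm beyond the block's centre. Origin: centre of the block, on the bat's axis (16 mm up when lying level). x: along the bat to the barrel; y, z square to the block. 167 g, balances 125 mm from the origin.
- short_bat1: Short bat (there are 2 or 3, all alike; any may be absent). Wooden bat 180 mm long. Handle end: a square block, 32 mm cube (keeps it from rolling); then a 20 mm handle, a taper, and a straight round barrel 32 mm thick from 64 to 164 mm beyond the block's centre. Origin: centre of the block, on the bat's axis (16 mm up when lying level). x: along the bat to the barrel; y, z square to the block. 112 g, balances 80 mm from the origin.
- short_bat2: Short bat (may be absent). Wooden bat 180 mm long. Handle end: a square block, 32 mm cube (keeps it from rolling); then a 20 mm handle, a taper, and a straight round barrel 32 mm thick from 64 to 164 mm beyond the block's centre. Origin: centre of the block, on the bat's axis (16 mm up when lying level). x: along the bat to the barrel; y, z square to the block. 112 g, balances 80 mm from the origin.
- short_bat3: Short bat (may be absent). Wooden bat 180 mm long. Handle end: a square block, 32 mm cube (keeps it from rolling); then a 20 mm handle, a taper, and a straight round barrel 32 mm thick from 64 to 164 mm beyond the block's centre. Origin: centre of the block, on the bat's axis (16 mm up when lying level). x: along the bat to the barrel; y, z square to the block. 112 g, balances 80 mm from the origin.
- scale: White bench scale, fixed, 250 (x) x 220 (y) x 75 mm, steel pan to 81 mm. Origin: centre of the underside; z up, x away from the robot. Weighing cradle along the line x = 30 mm: swivel holder's axis at y = -75, fixed saddle at y = +75 mm. A bat home in both has its block's centre at (30, -75, 121) mm and its barrel towards +y.
- saddle (a point): Middle of the groove floor of the fixed wooden saddle on the scale, 105 mm above the bench; axes as the scale's. The groove runs along y, 14 mm long and 40 mm wide, flat floor; cheeks 10 mm thick rise 20 mm above the floor.
- swivel (a joint): Turn of the swivel holder on the scale about its vertical axis, rad: 0 = slot in line with the fixed saddle; positive = anticlockwise seen from above. Range -1.5 to 1.5; starts at 0.5 to 1.25. Light friction (0.08 N m) keeps it where it is left.
- hub_slot (a point): Centre of the swivel holder's slot floor, on its turning axis, 105 mm above the bench; turns with it. y along the slot, x across, z up. Aluminium; slot 40 mm wide, 36 mm long; cheeks 8 mm thick rise 20 mm above the floor. 56 mm across the cheeks' flat outsides, which start 10 mm below the floor (round hub of 60 mm diameter below that): pinch there to turn.
- weigh_key (a joint): Travel of the scale's round black push key, m: 0 = up, 0.006 = fully down; springs back; about 5 N pushes it fully down.
- weigh_key_top (a point): Centre of the top of the round push key (24 mm diameter), on the scale's top at the robot's side, beside the dark display. Pressed straight down.
- rack: Wooden rack, fixed, 240 (x) x 185 (y) mm, for four bats. Origin: centre of the underside; z up. Two notched rails run along x. Cradles at x = -99, -33, +33, +99 mm: notches 40 mm wide with flat floors 45 mm up, teeth to 65 mm; base board 10 mm thick. A bat lying home has its block's centre at y = +75, z = 61 mm and its barrel towards -y.
- thick_rail (a point): Middle of the thicker rail (28 mm, for the square blocks), at the height of its notch floors; rack frame (0, +75, 45) mm; axes as the rack's.
- thin_rail (a point): Middle of the thinner rail (14 mm, for the barrels), at the height of its notch floors; rack frame (0, -75, 45) mm; axes as the rack's.
- tape_roll: Grey roll of tape lying flat, 104 mm diameter, 48 mm high; origin centre of underside. Bystander: leave it where it is.
- spray_bottle: White spray bottle with green head, 72 mm diameter, 192 mm high; origin centre of underside. Bystander: leave it where it is.
- mug: White mug, 80 mm diameter, 95 mm high; origin centre of underside. Bystander: leave it where it is.
Mind the look-alikes: they are no part of the job. Leave any turquoise look-alike of the short_bat3 alone.

How it is judged:
By the outcome, as a careful person would: the job done as asked, in the order asked, and still so for the second after the job is handed in, with the robot touching nothing.
Of short_bat1, short_bat2, short_bat3 only 2 to 3 are there at a start; the rules pass over those that are not, and their reading is None.
At some moment in a run one of long_bat may be knocked a few centimetres aside while the robot is not near it.
It also fails if it takes over 210 s, if anything falls off the work surface, if the arm or the gripper's body presses on something with over 40 N, if the wrist force passes 120 N, or if a joint passes its speed limit or range.

## Robot

A 6-joint arm with a two-finger parallel gripper is mounted at the origin on the work surface. World frame = base frame: x ahead of the robot, y to its left, z up, the work surface at z = 0. Lengths are in m, angles in degrees, forces in N, time in s.
With the tool pointing down it reaches from about 0.3 to 0.75 m from the base axis. Payload 8.5 kg.
Tool frame: the origin (TCP) lies at the very end of the fingers, on their centre line; the grasp point (between the pads) lies 19 mm behind it; y points along the fingers, z is the direction in which the jaws open and shut, and the axes are right-handed (so a half turn about y gives the same grasp; the last joint's range is limited). The gripper opens to 85 mm and grips with 20 to 120 N. Pads are 22 mm wide; open, the fingers measure 114 mm over their backs; the gripper's body (76 mm by 85 mm) begins 54 mm behind the grasp point. The pads swing forward as they close: fully open they stand 13 mm farther back than shut.
Start: joints at [52.466, 21.807, 74.336, -0, 83.858, -12.336], TCP at [0.234, 0.498, 0.231] pointing down, gripper open.
Joint ranges: [-178.18, 178.18], [-50.72, 133.34], [12.68, 142.11], [-81.47, 261.47], [9.98, 163.14], [-165.26, 165.26]. Speed limits (degrees/s): [136.94, 136.94, 180, 180, 180, 180].

## Interface

Orientations are given as a 3x3 rotation matrix whose columns are the frame's x, y, z axes.
In Python, from rig import env gives the robot as it stands. The module is installed in compiled form; this text tells all that it offers.
- The arm moves only by the tool servo_tool, never from a script. Its argument "rows" is one flat list of numbers, 7 for each row, row after row: the opening, from 0 (shut) to 1 (fully open), then the shift along the world's x, y, z in m, then the turn, a rotation vector about the world's x, y, z in degrees. A call has 1 to 10 rows; each row shifts and turns the commanded pose from where the row before left it; what a row does not reach is not made up. A row lasts 1/12 s, in which the tool goes at most 41.7 mm and 7.16 degrees, less where a joint would pass 70% of its speed; a pose out of reach is approached as far as the arm can. A call with a gripper value outside its range is refused whole. The fingers move at their own pace and stop on an object; "force" is the grip in N (left out, the last holds). Time passes only in rows, so rows that do not move let the fingers close. It gives the time, the measured TCP pose, the force and the opening at its end, in the units of the state.
- env.observe(): the state, without advancing time (a new reading comes with each control period).
- env.get_image(name): name is "side" or "top" or "wrist"; returns the picture (400x640x3 uint8, red, green, blue); there is no depth.
- env.camera_model(name): a dict with "camera_matrix" (3x3 intrinsics, pixels), "R" (3x3) and "t" (3): a world point X has camera coordinates R X + t; the wrist camera has in their place "mount" (4x4, takes a point from camera to tool coordinates, whose origin is the TCP and whose axes are the tool frame's). Camera axes: x right, y down, z forward; pixel columns grow to the right and rows downward; lengths in m; the calibration is good to about 2 mm. A picture is of the moment at which its call begins: read the wrist's pose just before it. camera_model takes no time and is no camera call.
- env.close_job(): hands the job in, once; it reports no verdict.
The state is a dict: "time_s": time; "q": joint angles; "qvel": joint speeds; "joint_efforts": joint torques, N m; "position": TCP position; "tool_rot": TCP orientation; "ft_force": force on the tool from outside, world axes, zero at the start; "wrist_torque": the same for the moment, N m; "grip_width": finger opening in m.
Only numpy, scipy, OpenCV 4.12 (cv2) and the standard library are available. Lean on these libraries where they do the work, as an engineer would, in place of code of your own. Each camera call takes 0.05 s, during which the arm holds its last target.

## Working session

There is one attempt and no reset: what is moved stays moved. The work goes in short steps, Python scripts to look and compute and a tool call to move; the robot and the scene stay as the last step left them, time stands still between calls to the robot, and variables do not carry over. Pictures are saved under pics/ and viewed, and the job is handed in when it is done.

Besides the shell and the picture viewer there is one more tool, called after ">>>" in YAML: its name, and indented under it one key for each argument. servo_tool: Moves the arm, as the interface text tells. Its arguments: {"type":"object","properties":{"rows":{"type":"array","items":{"type":"number"}},"force":{"type":"number"}},"required":["rows"]}

```bash
mkdir -p pics; ls
python3 - <<'E'
from rig import env
import cv2,numpy as np
np.set_printoptions(precision=4,suppress=True)
o=env.observe();print(o)
for n in("side","top","wrist"):
    im=env.get_image(n);cv2.imwrite(f"pics/{n}0.png",im[...,::-1]);print(n,env.camera_model(n))
E
```

```text
pics
{'time_s': 0.0, 'q': array([ 52.4644,  21.8426,  74.3848,   0.0009,  83.8585, -12.3331]), 'qvel': array([-0.1091, -0.0016, -0.0205, -0.0519,  0.0331, -0.0051]), 'joint_efforts': array([ -0.0017, -44.8455, -23.1278,  -0.0002,   0.0047,  -0.    ]), 'position': array([0.234 , 0.4974, 0.2307]), 'tool_rot': array([[ 0.9048, -0.0009,  0.4258],
       [-0.4258, -0.0012,  0.9048],
       [-0.0003, -1.    , -0.0015]]), 'ft_force': array([-1.6948,  0.5893,  0.0225]), 'wrist_torque': array([ 0.0013, -0.029 ,  0.0064]), 'grip_width': 0.08553098324621747}
side {'camera_matrix': array([[491.4884,   0.    , 316.2332],
       [  0.    , 491.4884, 201.4271],
       [  0.    ,   0.    ,   1.    ]]), 'R': array([[ 0.9181, -0.3963, -0.0055],
       [-0.2604, -0.5927, -0.7622],
       [ 0.2988,  0.7012, -0.6474]]), 't': array([-0.5426,  0.2232,  1.1102])}
top {'camera_matrix': array([[377.3157,   0.    , 318.5012],
       [  0.    , 377.3157, 200.5849],
       [  0.    ,   0.    ,   1.    ]]), 'R': array([[-0.0107, -0.9998,  0.0149],
       [-0.9864,  0.0081, -0.1643],
       [ 0.1642, -0.0164, -0.9863]]), 't': array([0.0125, 0.6005, 1.2406])}
wrist {'camera_matrix': array([[339.3513,   0.    , 316.5229],
       [  0.    , 339.3513, 201.4405],
       [  0.    ,   0.    ,   1.    ]]), 'mount': array([[ 0.0007,  0.9466,  0.3225, -0.0832],
       [-0.0006, -0.3225,  0.9466, -0.1431],
       [ 1.    , -0.0008,  0.0004,  0.0007],
       [ 0.    ,  0.    ,  0.    ,  1.    ]])}
```

View pics/top0.png

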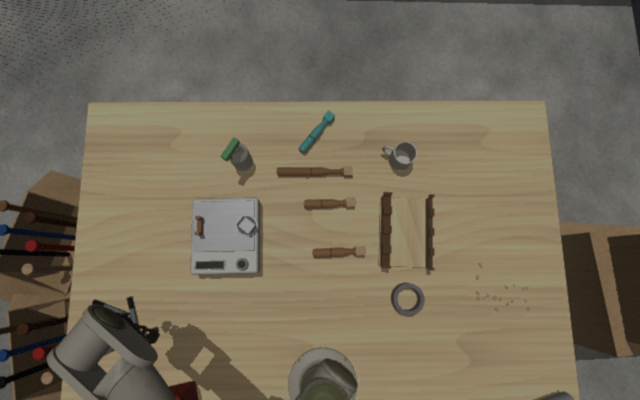

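View pics/side0.png

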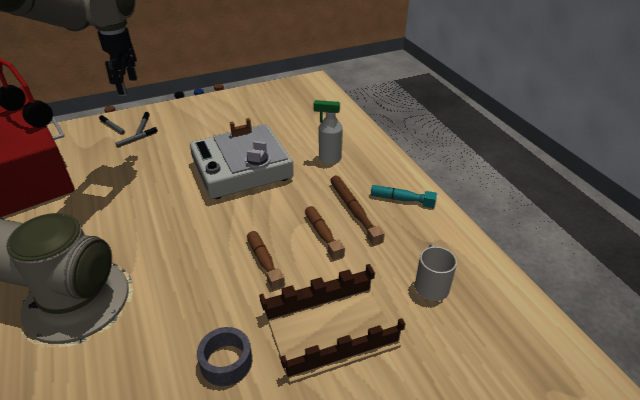

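View pics/wrist0.png

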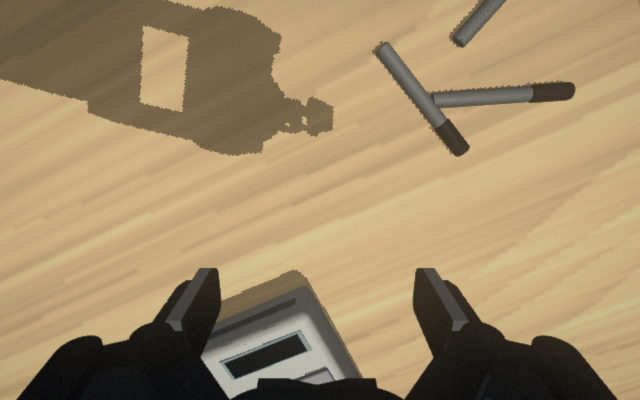

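```bash
cat > h.py <<'E'
from rig import env
import cv2,numpy as np
np.set_printoptions(precision=4,suppress=True)
def grab(n,tag=None):
    o=env.observe(); m=env.camera_model(n); im=env.get_image(n)[...,::-1].copy()
    K=m["camera_matrix"]
    if "R" in m: R,t=m["R"],m["t"]
    else:
        T=np.eye(4);T[:3,:3]=o["tool_rot"];T[:3,3]=o["position"]
        W=np.linalg.inv(T@m["mount"]);R,t=W[:3,:3],W[:3,3]
    if tag: cv2.imwrite(f"pics/{tag}.png",im); np.savez(f"pics/{tag}.npz",K=K,R=R,t=t)
    return im,(K,R,t)
def load(tag):
    d=np.load(f"pics/{tag}.npz");return cv2.imread(f"pics/{tag}.png"),(d["K"],d["R"],d["t"])
def ray(c,px):
    K,R,t=c;d=R.T@np.linalg.solve(K,[px[0],px[1],1.]);return -R.T@t,d/np.linalg.norm(d)
def onz(c,px,z):
    o,d=ray(c,px);return o+d*(z-o[2])/d[2]
def tri(*cp):
    A=np.zeros((3,3));b=np.zeros(3)
    for c,p in cp:
        o,d=ray(c,p);M=np.eye(3)-np.outer(d,d);A+=M;b+=M@o
    X=np.linalg.solve(A,b);r=[np.linalg.norm((np.eye(3)-np.outer(ray(c,p)[1],ray(c,p)[1]))@(X-ray(c,p)[0])) for c,p in cp]
    return X,np.array(r)
def proj(c,X):
    K,R,t=c;p=K@(R@np.asarray(X,float)+t);return p[:2]/p[2]
def crop(im,x0,y0,w,h,s,name):
    cv2.imwrite(f"pics/{name}.png",cv2.resize(im[y0:y0+h,x0:x0+w],None,fx=s,fy=s,interpolation=cv2.INTER_CUBIC))
E
python3 - <<'E'
from h import *
for n in("side","top"):
    im,c=grab(n,n+"1")
im,_=load("top1"); crop(im,180,100,260,195,3,"c1")
im,_=load("side1"); crop(im,180,170,260,195,3,"c2"); crop(im,180,90,200,150,4,"c3")
E
```

```text
(no output)
```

View pics/c1.png

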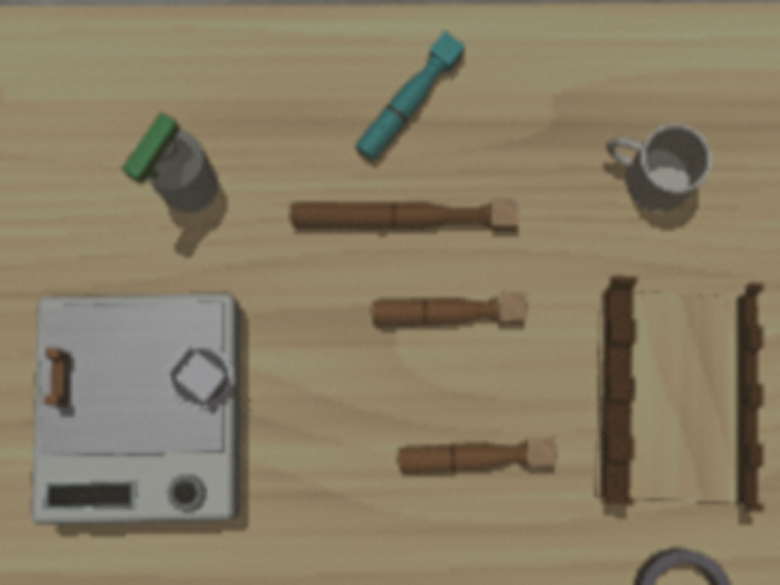

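View pics/c2.png

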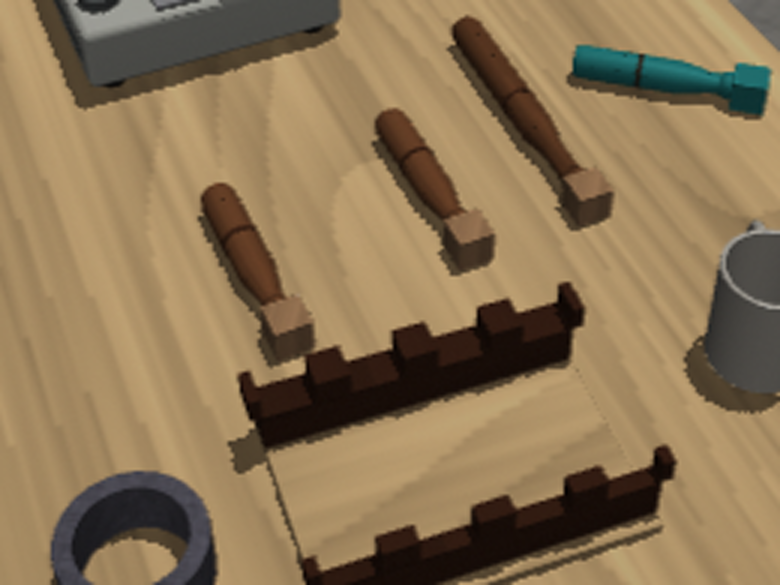

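View pics/c3.png

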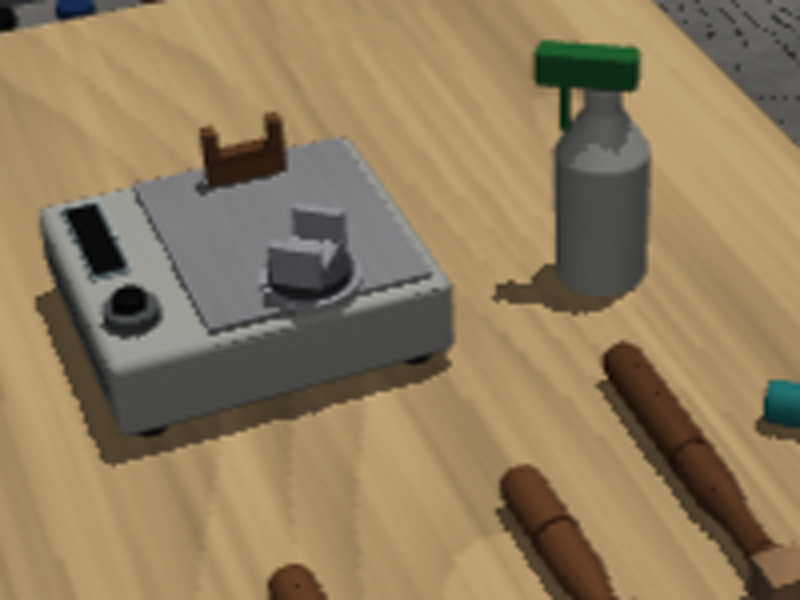

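Run:
```python
from h import *
im,c=load("top1"); s,d=load("side1")
def P(x,y):return (180+x/3,100+y/3)
print("hub",onz(c,P(200,377),.118)); print("saddle",onz(c,P(58,378),.115)); print("key",onz(c,P(185,491),.08))
for n,p in dict(tl=(40,298),tr=(237,296),br=(235,520),bl=(35,520)).items(): print(n,onz(c,P(*p),.075))
# rack rails end tops
print("thick ends",onz(c,P(622,280),.065),onz(c,P(617,500),.065))
print("thin ends",onz(c,P(754,288),.065),onz(c,P(751,506),.065))
# bats from masks via two views block tops
for im_,cc,nm in((im,c,"top"),(s,d,"side")):
    hsv=cv2.cvtColor(im_,cv2.COLOR_BGR2HSV)
    m=cv2.inRange(hsv,(4,110,30),(14,255,150))
    m=cv2.morphologyEx(m,cv2.MORPH_OPEN,np.ones((3,3)))
    n,l,st,ce=cv2.connectedComponentsWithStats(m)
    for i in range(1,n):
        if st[i,4]>60:print(nm,st[i],ce[i])
# block centre top: top view crop coords
for k,b,e in(("long",(504,214),(293,215)),("s1",(512,308),(374,312)),("s2",(541,453),(400,459))):
    print(k,onz(c,P(*b),.028),onz(c,P(*e),.02))
# side block top face centre (c2 crop /3 +180,170)
def S(x,y):return (180+x/3,170+y/3)
for k,b,b2 in(("long",(504,214),(587,187)),("s1",(512,308),(468,228)),("s2",(541,453),(287,320))):
    print(k,tri((c,P(*b)),(d,S(*b2))))
```

```text
hub [0.5099 0.238  0.118 ]
saddle [0.5106 0.3892 0.115 ]
key [0.3905 0.2583 0.08  ]
tl [0.604  0.4248 0.075 ]
tr [0.6045 0.2062 0.075 ]
br [0.3591 0.2047 0.075 ]
bl [0.3614 0.4196 0.075 ]
thick ends [ 0.6211 -0.2272  0.065 ] [ 0.3757 -0.2117  0.065 ]
thin ends [ 0.6107 -0.3768  0.065 ] [ 0.3677 -0.3589  0.065 ]
top [308 168  19   6  79] [316.3797 170.3671]
top [383 197   8  16  80] [385.925 204.1  ]
top [  0 201   8   9  65] [  3.1846 205.0615]
top [305 200  20   7 110] [314.7    203.0091]
top [326 200  13   6  61] [331.9508 202.459 ]
top [ 24 211  11  13 116] [ 28.8448 216.9914]
top [383 216   8  16  86] [386.3372 223.9651]
top [314 249  30   7 160] [328.7063 251.75  ]
top [ 16 323  12  13 138] [ 21.6159 328.8696]
side [  123     0   285    88 16800] [249.645   32.2241]
side [   0   12  116   91 6982] [54.374  58.1696]
side [  2  65  20  22 225] [10.0622 76.4711]
side [231 119  20  17 201] [240.6468 128.7264]
side [331 176  42  54 624] [350.4968 201.2516]
side [306 206  28  37 449] [318.8575 224.2183]
side [247 231  27  41 510] [260.1451 250.8412]
side [340 270  28  14 248] [353.3508 276.3306]
side [311 278  29  14 266] [325.5827 284.2143]
side [282 286  31  14 289] [296.9239 292.4048]
side [260 294  23  15 215] [271.4977 301.0186]
side [369 326  29  10 181] [383.0387 330.1326]
side [338 336  13   8  81] [343.9136 339.3951]
side [352 336  16  10 104] [359.0096 340.4423]
side [306 345  13  10  90] [312.  349.5]
side [320 346  17  10 111] [327.6036 350.3874]
side [287 357  18  10 114] [294.9123 361.    ]
long [ 0.7079 -0.0988  0.028 ] [0.7104 0.1497 0.02  ]
s1 [ 0.5959 -0.1054  0.028 ] [0.5938 0.0547 0.02  ]
s2 [ 0.4289 -0.1343  0.028 ] [0.424  0.0259 0.02  ]
long (array([ 0.7098, -0.0994,  0.0252]), array([0.0012, 0.0012]))
s1 (array([ 0.5969, -0.1057,  0.0284]), array([0.0011, 0.0011]))
s2 (array([ 0.4301, -0.135 ,  0.0239]), array([0.0012, 0.0012]))
```

>>> servo_tool:
  rows: [1,0.025,-0.023,0.0125,0,0,0,1,0.025,-0.023,0.0125,0,0,0,1,0.025,-0.023,0.0125,0,0,0,1,0.025,-0.023,0.0125,0,0,0,1,0.025,-0.023,0.0125,0,0,0,1,0.025,-0.023,0.0125,0,0,0,1,0.025,-0.023,0.0125,0,0,0,1,0.025,-0.023,0.0125,0,0,0,1,0,0,0,0,0,0,1,0,0,0,0,0,0]
  force: 40

```text
time_s: 1.08
position: [0.4352, 0.3126, 0.3314]
tool_rot: [[0.904, 0.0, 0.428], [-0.428, 0.0, 0.904], [0.0, -1.0, 0.0]]
ft_force: [-0.7, 0.3, -0.7]
grip_width: 0.0851
```

Run:
```python
from h import *
im,c=grab("wrist","w1"); print(env.observe()["position"]);
```

```text
[0.4342 0.3134 0.331 ]
```

View pics/w1.png

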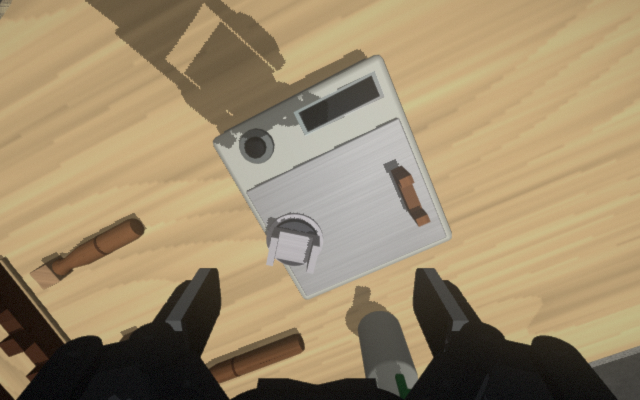

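Run:
```python
from h import *
im,c=load("w1"); crop(im,225,190,120,90,6,"c4")
crop(im,205,110,80,60,6,"c5"); crop(im,365,140,100,100,5,"c6")
```

```text
(no output)
```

View pics/c4.png

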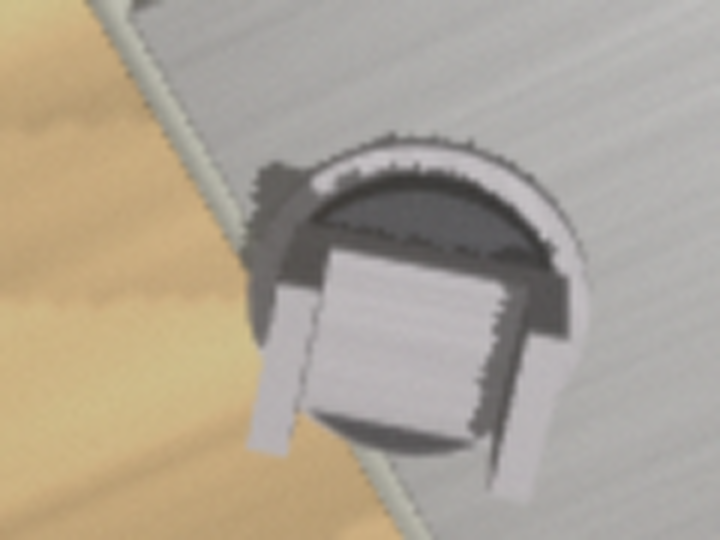

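View pics/c5.png

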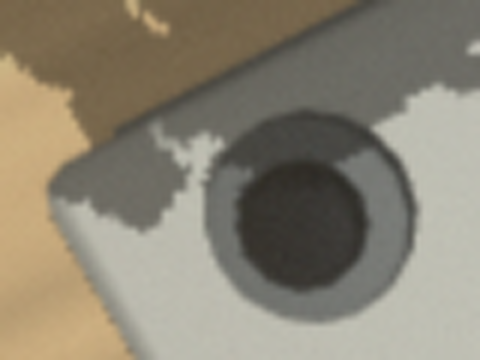

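View pics/c6.png

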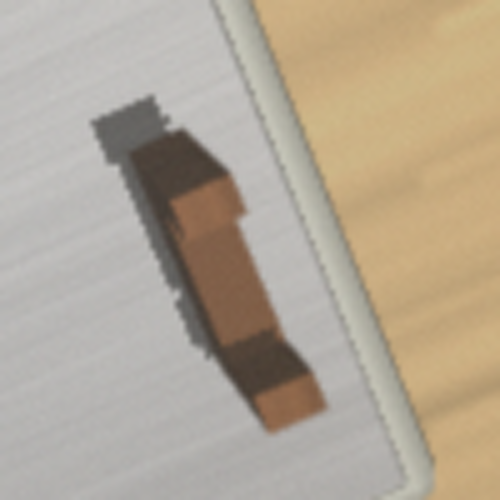

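Run:
```python
from h import *
im,c=load("w1"); ct=load("top1")[1]; cs=load("side1")[1]
f=lambda x,y:(225+x/6,190+y/6)
L=[onz(c,f(*p),.125) for p in((278,287),(322,290),(288,455),(249,447))]
R=[onz(c,f(*p),.125) for p in((527,333),(570,340),(528,500),(492,492))]
L=np.array(L);R=np.array(R);print(L,R)
for a,b in((L[0],L[3]),(L[1],L[2]),(R[0],R[3]),(R[1],R[2])):
    v=b-a;print("len",np.linalg.norm(v),"dir",np.degrees(np.arctan2(v[1],v[0])))
hc=(L.mean(0)+R.mean(0))/2;print("hub centre",hc)
u=R.mean(0)-L.mean(0);print("cheek spacing",np.linalg.norm(u),"(48)",np.degrees(np.arctan2(u[1],u[0])))
k=lambda x,y:(205+x/6,110+y/6)
print("key z.085",onz(c,k(302,225),.085),tri((c,k(302,225)),(ct,(180+185/3,100+491/3)),(cs,(180+128/4,90+300/4))))
s=lambda x,y:(365+x/5,140+y/5)
for p in((172,202),(235,178),(247,213),(182,238)):print("near cheek top",onz(c,s(*p),.125))
for p in((253,395),(305,376),(327,408),(270,432)):print("far cheek top",onz(c,s(*p),.125))
for p in((214,140),(381,57),(450,237),(306,297)):print("body",onz(c,p,.075))
```

```text
[[0.4854 0.2334 0.125 ]
 [0.4895 0.2406 0.125 ]
 [0.5179 0.2184 0.125 ]
 [0.5131 0.2124 0.125 ]] [[0.5142 0.2715 0.125 ]
 [0.519  0.2783 0.125 ]
 [0.5468 0.2561 0.125 ]
 [0.5422 0.2506 0.125 ]]
len 0.03468634767394737 dir -37.165930560826894
len 0.03595597416069926 dir -38.01766761557508
len 0.034995098235223385 dir -36.85866537571546
len 0.03553997245329624 dir -38.56695957115956
hub centre [0.516  0.2452 0.125 ]
cheek spacing 0.04779911469000874 (48) 52.54397737617608
key z.085 [0.3911 0.2568 0.085 ] (array([0.3907, 0.2573, 0.0899]), array([0.0007, 0.0009, 0.0005]))
near cheek top [0.4846 0.388  0.125 ]
near cheek top [0.4854 0.402  0.125 ]
near cheek top [0.4938 0.4016 0.125 ]
near cheek top [0.4931 0.3871 0.125 ]
far cheek top [0.5338 0.3884 0.125 ]
far cheek top [0.5345 0.4003 0.125 ]
far cheek top [0.5438 0.4022 0.125 ]
far cheek top [0.5438 0.3888 0.125 ]
body [0.3633 0.215  0.075 ]
body [0.3639 0.4252 0.075 ]
body [0.6013 0.4255 0.075 ]
body [0.6028 0.2181 0.075 ]
```

Run:
```python
from h import *
ct=load("top1")[1]; cs=load("side1")[1]
print(tri((ct,(180+150/3,100+147/3)),(cs,(180+587/4,90+66/4))))
for p in((180+193/3,100+205/3),):print(onz(ct,p,0.0))
print(onz(cs,(180+600/4,90+285/4),0))
```

```text
(array([0.7472, 0.285 , 0.1754]), array([0.0009, 0.0009]))
[0.7285 0.2712 0.    ]
[0.748  0.2567 0.    ]
```

>>> servo_tool:
  rows: [1,0.0205,-0.017,0,0,0,-6.2,1,0.0205,-0.017,0,0,0,-6.2,1,0.0205,-0.017,-0.02,0,0,0,1,0.0205,-0.017,-0.02,0,0,0,1,0,0,-0.04,0,0,0,1,0,0,-0.04,0,0,0,1,0,0,-0.04,0,0,0,1,0,0,-0.02,0,0,0,1,0,0,0,0,0,0,1,0,0,0,0,0,0]

```text
time_s: 1.97
position: [0.5154, 0.2465, 0.1512]
tool_rot: [[0.793, -0.002, 0.609], [-0.609, -0.0, 0.793], [-0.001, -1.0, -0.001]]
ft_force: [0.5, 0.2, 0.7]
grip_width: 0.0853
```

Run:
```python
from h import *
im,c=grab("wrist","w2"); print(env.observe()["position"],env.observe()["tool_rot"]); crop(im,160,150,320,250,2.4,"c7")
print(proj(c,[.516,.2452,.125]))
```

```text
[0.5163 0.2466 0.1526] [[ 0.7931  0.0015  0.6091]
 [-0.6091  0.0005  0.7931]
 [ 0.0009 -1.      0.0013]]
[313.983  247.6622]
```

View pics/c7.png

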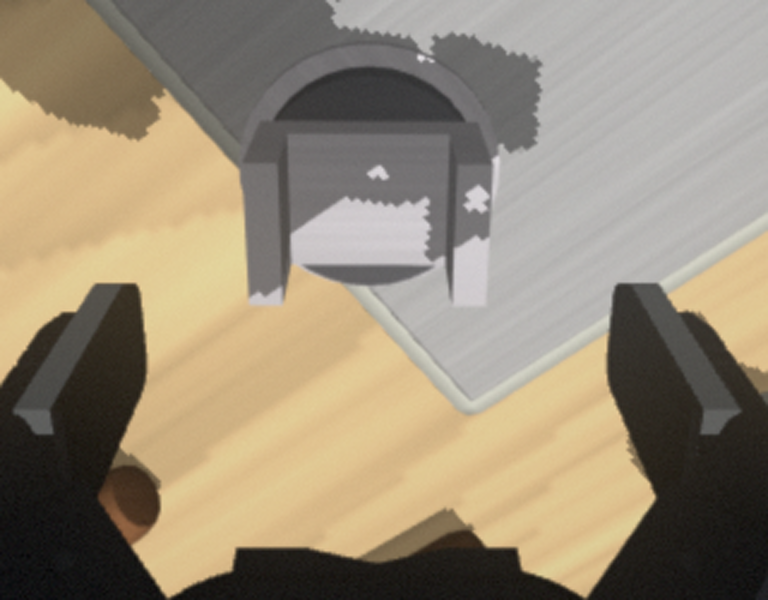

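>>> servo_tool:
  rows: [1,0,-0.0013,-0.025,0,0,0,1,0,0,-0.025,0,0,0,1,0,0,0,0,0,0,0.4,0,0,0,0,0,0,0.4,0,0,0,0,0,0,0.4,0,0,0,0,0,0,0.4,0,0,0,0,0,0,0.4,0,0,0,0,0,0,0.4,0,0,0,0,0,0]
  force: 25

```text
time_s: 2.77
position: [0.516, 0.2433, 0.1039]
tool_rot: [[0.792, 0.001, 0.61], [-0.61, -0.002, 0.792], [0.002, -1.0, -0.001]]
ft_force: [-6.8, -8.3, 9.3]
grip_width: 0.0553
```

>>> servo_tool:
  rows: [0.4,0,0,0.001,0,0,-6.475,0.4,0,0,0,0,0,-6.475,0.4,0,0,0,0,0,-6.475,0.4,0,0,0,0,0,-6.475,0.4,0,0,0,0,0,-6.475,0.4,0,0,0,0,0,-6.475,0.4,0,0,0,0,0,-6.475,0.4,0,0,0,0,0,-6.475,0.4,0,0,0,0,0,0,0.4,0,0,0,0,0,0]

```text
time_s: 3.6
position: [0.5153, 0.243, 0.104]
tool_rot: [[0.01, -0.001, 1.0], [-1.0, -0.003, 0.01], [0.003, -1.0, -0.001]]
ft_force: [-8.3, -9.8, 4.4]
grip_width: 0.0553
```

>>> servo_tool:
  rows: [1,0,0,0,0,0,0,1,0,0,0,0,0,0,1,0,0,0,0,0,0,1,0,0,0,0,0,0,1,0,0,0.035,0,0,0,1,0,0,0.04,0,0,0,1,0,0,0.04,0,0,0,1,0,0.02,0.03,0,0,0,1,0,0,0,0,0,0,1,0,0,0,0,0,0]

```text
time_s: 4.43
position: [0.5165, 0.2652, 0.2489]
tool_rot: [[0.012, 0.004, 1.0], [-1.0, 0.001, 0.012], [-0.001, -1.0, 0.004]]
ft_force: [0.2, 0.2, 0.1]
grip_width: 0.0855
```

Run:
```python
from h import *
im,c=grab("wrist","w3"); print(env.observe()["position"])
```

```text
[0.5159 0.2645 0.2471]
```

View pics/w3.png

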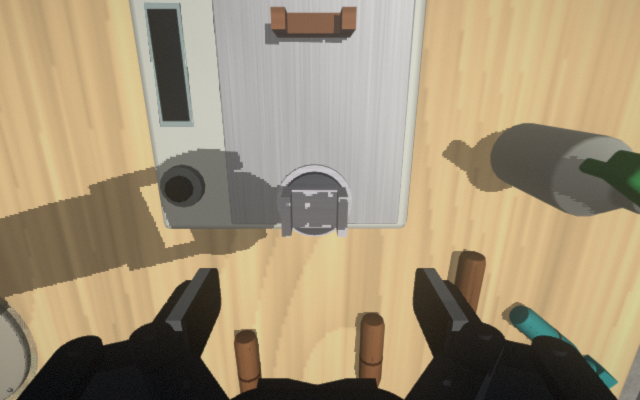

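Run:
```python
from h import *
im,c=load("w3"); crop(im,265,155,100,100,7,"c8"); crop(im,255,0,120,60,6,"c9"); crop(im,150,155,70,55,8,"c10")
```

```text
(no output)
```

View pics/c8.png

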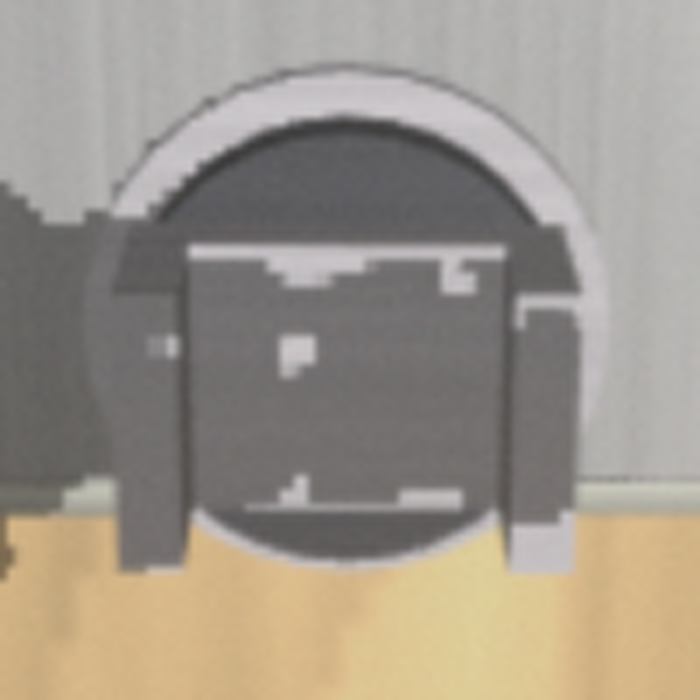

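View pics/c9.png

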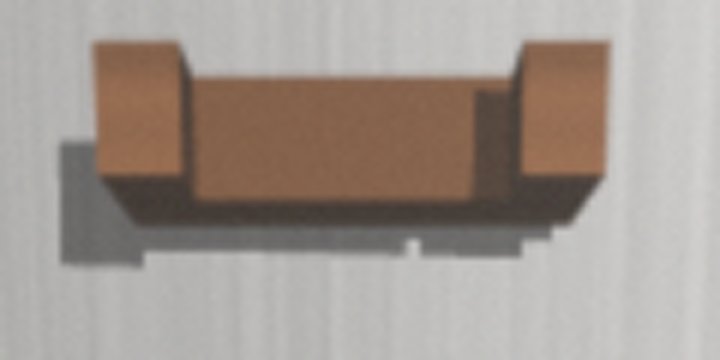

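View pics/c10.png

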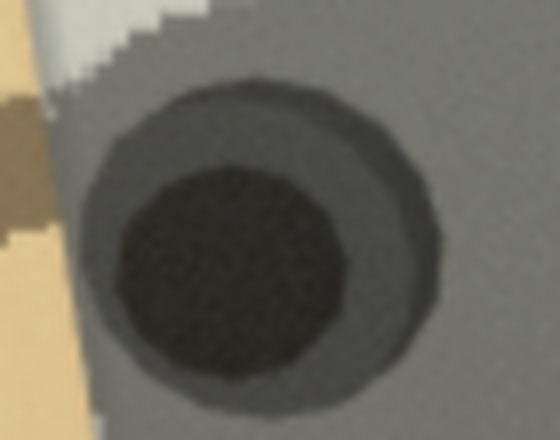

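Run:
```python
from h import *
im,c=load("w3"); c1=load("w1")[1]
f=lambda x,y:(265+x/7,155+y/7); s=lambda x,y:(255+x/6,y/6); k=lambda x,y:(150+x/8,155+y/8)
C=np.array([onz(c,f(*p),.125) for p in((113,292),(183,292),(187,568),(118,570),(513,295),(580,295),(574,571),(510,571))])
print(C[:,:2]);print("hub",C.mean(0))
for a,b in((0,3),(1,2),(4,7),(5,6)):
    v=C[a]-C[b];print(np.linalg.norm(v),np.degrees(np.arctan2(v[1],v[0])))
v=C[4:].mean(0)-C[:4].mean(0);print("spacing",np.linalg.norm(v),np.degrees(np.arctan2(v[1],v[0]))+90)
S=np.array([onz(c,s(*p),.125) for p in((94,42),(178,42),(182,175),(98,175),(526,42),(609,42),(604,175),(522,175))])
print(S[:,:2]);S=S.mean(0);print("saddle",S)
v=S-C.mean(0);print(np.linalg.norm(v),np.degrees(np.arctan2(v[1],v[0])))
# floor heights by triangulation w1/w3: hub floor corners
f1=lambda x,y:(225+x/6,190+y/6)
#slot floor corner near saddle, robot side / pairs
for p3,p1 in (((188,250),(505,290)),((505,245),(328,250)),((188,250),(328,250)),((505,245),(472,440))): pass
k1=lambda x,y:(205+x/6,110+y/6)
print("key",tri((c,k(232,272)),(c1,k1(302,225))))
s1=lambda x,y:(365+x/5,140+y/5)
# saddle cheek top corners: w3 order vs w1
for p3,p1 in(((94,42),(235,178)),((98,175),(172,202)),((604,175),(270,432)),((609,42),(327,408))):
    print("saddle top",tri((c,s(*p3)),(c1,s1(*p1))))
for p3,p1 in(((194,200),(190,240)),):
    print("saddle floor",tri((c,s(*p3)),(c1,s1(*p1))))
```

```text
[[0.488  0.2621]
 [0.4962 0.2622]
 [0.4963 0.2265]
 [0.4878 0.2262]
 [0.5352 0.2622]
 [0.5432 0.2623]
 [0.5439 0.2266]
 [0.536  0.2265]]
hub [0.5158 0.2443 0.125 ]
0.03592801882272817 89.70003330459534
0.03566082414562244 90.0513316483556
0.035713646607760455 91.22391946222629
0.035717283238802695 91.15038647892392
spacing 0.04750480846286351 90.16141084736371
[[0.4838 0.4008]
 [0.4935 0.4009]
 [0.4937 0.387 ]
 [0.4838 0.3869]
 [0.5339 0.4013]
 [0.5435 0.4015]
 [0.5436 0.3876]
 [0.5339 0.3874]]
saddle [0.5137 0.3942 0.125 ]
0.1498505803201776 90.80337921844263
key (array([0.3906, 0.2581, 0.0915]), array([0.0003, 0.0003]))
saddle top (array([0.4842, 0.4008, 0.1282]), array([0.0007, 0.0007]))
saddle top (array([0.484 , 0.3872, 0.1265]), array([0.0006, 0.0006]))
saddle top (array([0.5436, 0.3881, 0.1252]), array([0.0006, 0.0006]))
saddle top (array([0.5435, 0.4017, 0.1254]), array([0.0004, 0.0004]))
saddle floor (array([0.495 , 0.3867, 0.1225]), array([0.002, 0.002]))
```

>>> servo_tool:
  rows: [1,0.018,-0.0325,0.0066,0,0,0,1,0.018,-0.0325,0.0066,0,0,0,1,0.018,-0.0325,0.0066,0,0,0,1,0.018,-0.0325,0.0066,0,0,0,1,0.018,-0.0325,0.0066,0,0,0,1,0.018,-0.0325,0.0066,0,0,0,1,0.018,-0.0325,0.0066,0,0,0,1,0.018,-0.0325,0.0066,0,0,0,1,0,0,0,0,0,0,1,0,0,0,0,0,0]

```text
time_s: 5.32
position: [0.6605, 0.0022, 0.2976]
tool_rot: [[0.007, -0.004, 1.0], [-1.0, 0.001, 0.007], [-0.001, -1.0, -0.004]]
ft_force: [-0.1, 0.4, 0.2]
grip_width: 0.0851
```

Run:
```python
from h import *
im,c=grab("wrist","w4"); print(env.observe()["position"])
```

```text
[0.6599 0.0037 0.2981]
```

View pics/w4.png

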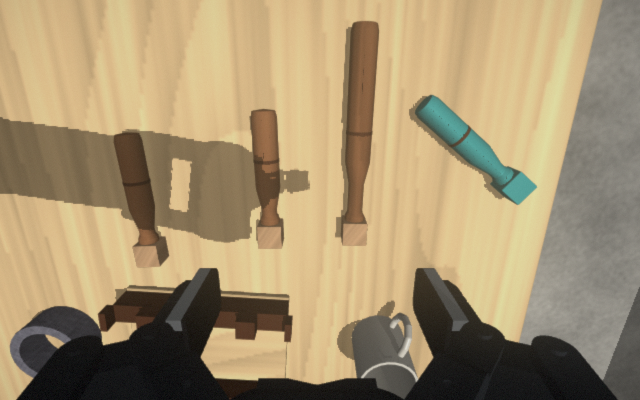

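Run:
```python
from h import *
im,c=load("w4"); crop(im,330,10,60,245,3,"c11"); a=cv2.imread("pics/c11.png")
crop(im,105,100,190,175,4,"c12")
```

```text
(no output)
```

View pics/c11.png

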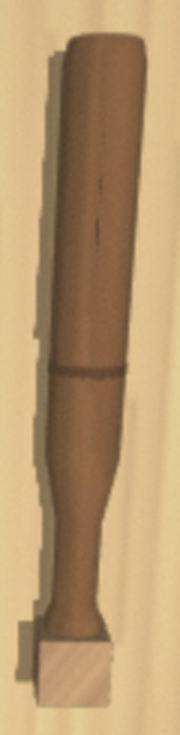

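View pics/c12.png

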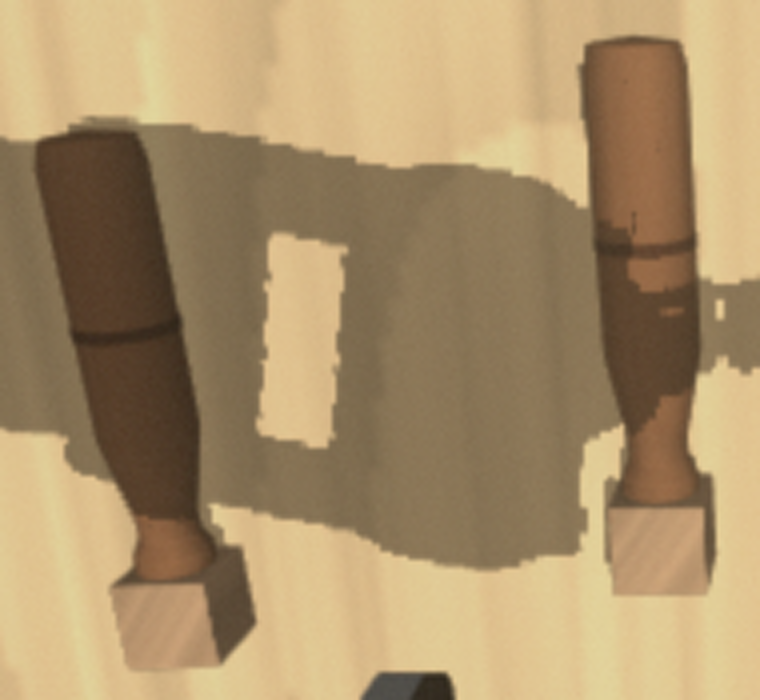

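Run:
```python
from h import *
im,c=load("w4"); ct=load("top1")[1]; cs=load("side1")[1]
a=lambda x,y:(330+x/3,10+y/3); b=lambda x,y:(105+x/4,100+y/4)
P=lambda x,y:(180+x/3,100+y/3)
S=lambda x,y:(180+x/3,170+y/3)
for n,F,fc,ring,tp,sd in(("long",a,[(39,641),(111,638),(111,705),(37,707)],[(50,371),(128,371)],(504,214),(587,187)),
  ("mid",b,[(611,507),(710,504),(708,593),(614,595)],[(596,246),(696,240)],(512,308),(468,228)),
  ("near",b,[(113,585),(209,574),(220,664),(127,670)],[(72,333),(181,324)],(541,453),(287,320))):
    X=np.array([onz(c,F(*p),.032) for p in fc]);m=X.mean(0)
    r=np.mean([onz(c,F(*p),.018) for p in ring],0); v=r-m
    print(n,"block",m,"sides",[round(1e3*np.linalg.norm(X[i]-X[i-1]),1) for i in range(4)],"ring",r,"dist",np.hypot(*v[:2]),"dir",np.degrees(np.arctan2(v[1],v[0])))
    pc=np.mean([F(*p) for p in fc],0)
    print("  tri w4+side top-face",tri((c,pc),(cs,S(*sd))))
```

```text
long block [ 0.7108 -0.0982  0.032 ] sides [np.float64(31.6), np.float64(31.2), np.float64(32.1), np.float64(32.8)] ring [0.7127 0.0309 0.018 ] dist 0.12913141712012483 dir 89.17344220729402
  tri w4+side top-face (array([ 0.7111, -0.1004,  0.0262]), array([0.0005, 0.0005]))
mid block [ 0.5993 -0.1037  0.032 ] sides [np.float64(31.9), np.float64(32.4), np.float64(32.2), np.float64(31.4)] ring [ 0.5965 -0.0038  0.018 ] dist 0.09997154090765956 dir 91.61133762408775
  tri w4+side top-face (array([ 0.5985, -0.1053,  0.0278]), array([0.0003, 0.0003]))
near block [ 0.4319 -0.1322  0.032 ] sides [np.float64(32.1), np.float64(33.0), np.float64(33.8), np.float64(32.2)] ring [ 0.4273 -0.0331  0.018 ] dist 0.0992644022217922 dir 92.65859832329677
  tri w4+side top-face (array([ 0.4298, -0.1359,  0.0258]), array([0.0014, 0.0014]))
```

>>> servo_tool:
  rows: [1,0.0262,0.0064,-0.03,0,0,-1.2,1,0.0263,0.0064,-0.03,0,0,0,1,0,0,-0.04,0,0,0,1,0,0,-0.04,0,0,0,1,0,0,-0.04,0,0,0,1,0,0,-0.04,0,0,0,1,0,0,-0.015,0,0,0,1,0,0,0,0,0,0,1,0,0,0,0,0,0]

```text
time_s: 6.12
position: [0.7121, 0.0184, 0.0649]
tool_rot: [[-0.009, -0.002, 1.0], [-1.0, 0.0, -0.009], [-0.0, -1.0, -0.002]]
ft_force: [-0.2, -0.5, 1.6]
grip_width: 0.0858
```

Run:
```python
from h import *
o=env.observe()
im,c=grab("wrist","w5"); print(o["position"],o["tool_rot"],o["q"])
```

```text
[0.7121 0.0184 0.0649] [[-0.0091 -0.0015  1.    ]
 [-1.      0.0003 -0.0091]
 [-0.0003 -1.     -0.0015]] [-8.0201 45.8857 57.5313  0.0065 76.6732 -7.5017]
```

View pics/w5.png

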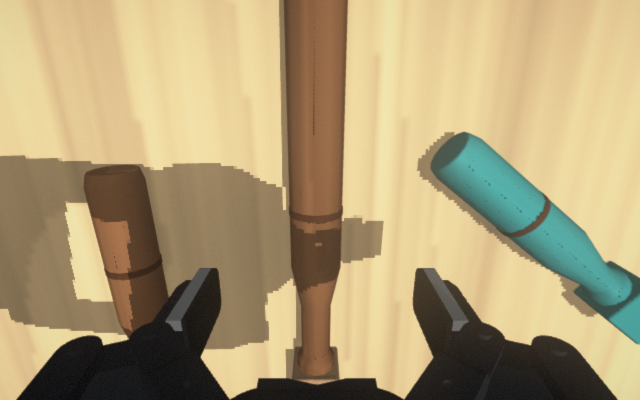

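>>> servo_tool:
  rows: [1,0,-0.001,-0.03,0,0,0,1,0,0,-0.03,0,0,0,1,0,0,0,0,0,0,0.2,0,0,0,0,0,0,0.2,0,0,0,0,0,0,0.2,0,0,0,0,0,0,0.2,0,0,0,0,0,0,0.2,0,0,0,0,0,0,0.2,0,0,0,0,0,0,0.2,0,0,0,0,0,0]
  force: 60

```text
time_s: 7.0
position: [0.7135, 0.0161, 0.0073]
tool_rot: [[-0.01, 0.003, 1.0], [-1.0, -0.0, -0.01], [0.0, -1.0, 0.003]]
ft_force: [-1.1, 0.6, 6.4]
grip_width: 0.0298
```

>>> servo_tool:
  rows: [0.2,0,0,0.02,0,0,0,0.2,0,0,0.035,0,0,0,0.2,0,0,0.035,0,0,0,0.2,0,0,0.035,0,0,0,0.2,0,0,0.035,0,0,0,0.2,-0.018,0.031,0,0,0,0.65,0.2,-0.018,0.031,0,0,0,0.65,0.2,0,0,0,0,0,0,0.2,0,0,0,0,0,0]

```text
time_s: 7.75
position: [0.6759, 0.0798, 0.1662]
tool_rot: [[0.015, 0.001, 1.0], [-1.0, -0.0, 0.015], [0.0, -1.0, 0.001]]
ft_force: [-0.1, -0.7, -1.3]
grip_width: 0.0299
```

Run:
```python
from h import *
o=env.observe()
im,c=grab("wrist","w6"); print(o["position"],o["tool_rot"],o["q"],o["ft_force"],o["wrist_torque"])
```

```text
[0.6759 0.0798 0.1662] [[ 0.0147  0.0007  0.9999]
 [-0.9999 -0.0001  0.0147]
 [ 0.0001 -1.      0.0007]] [-3.208  37.7597 56.881  -0.0022 85.3184 -4.0499] [-0.0597 -0.6613 -1.3058] [-0.0381 -0.0112 -0.0091]
```

View pics/w6.png

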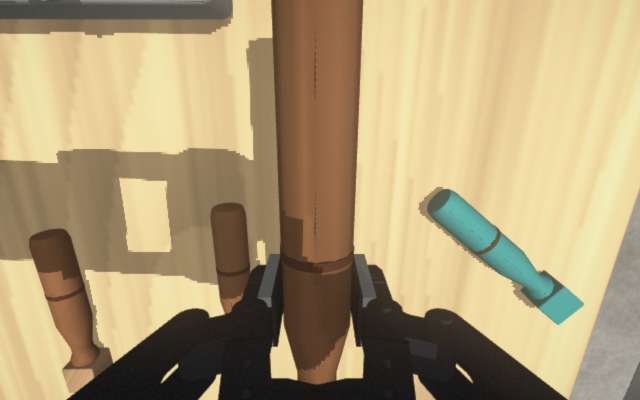

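>>> servo_tool:
  rows: [0.2,-0.0269,0.02,0,0,0,0,0.2,-0.0269,0.025,0,0,0,0,0.2,-0.0179,0.033,0,0,0,0,0.2,-0.0179,0.033,0,0,0,0,0.2,-0.0179,0.033,0,0,0,0,0.2,-0.0179,0.034,0,0,0,0,0.2,-0.0179,0.034,0,0,0,0,0.2,-0.0095,0.034,0,0,0,0,0.2,-0.0087,0.033,0,0,0,0,0.2,0,0,0,0,0,0]

```text
time_s: 8.63
position: [0.5138, 0.3615, 0.1651]
tool_rot: [[0.016, 0.0, 1.0], [-1.0, 0.002, 0.016], [-0.002, -1.0, 0.0]]
ft_force: [-0.4, -0.7, -2.5]
grip_width: 0.0302
```

>>> servo_tool:
  rows: [0.2,0,0,0,0,0,0,0.2,0,0,0,0,0,0]

```text
time_s: 8.8
position: [0.5159, 0.3563, 0.1649]
tool_rot: [[0.011, -0.0, 1.0], [-1.0, -0.001, 0.011], [0.001, -1.0, -0.0]]
ft_force: [-0.0, 1.0, -1.8]
grip_width: 0.03
```

Run:
```python
from h import *
o=env.observe()
im,c=grab("wrist","w7"); print(o["position"],o["tool_rot"],o["q"],o["ft_force"],o["wrist_torque"])
s,_=grab("side","s7"); crop(s,160,70,200,150,4,"c13")
t,_=grab("top","t7"); crop(t,170,170,120,120,6,"c14")
```

```text
[0.5159 0.3563 0.1649] [[ 0.0113 -0.0001  0.9999]
 [-0.9999 -0.0005  0.0113]
 [ 0.0005 -1.     -0.0001]] [23.8353 32.4018 67.3923 -0.0259 80.2204 23.1906] [-0.037   1.0008 -1.7542] [-0.0437 -0.0341 -0.0061]
```

View pics/w7.png

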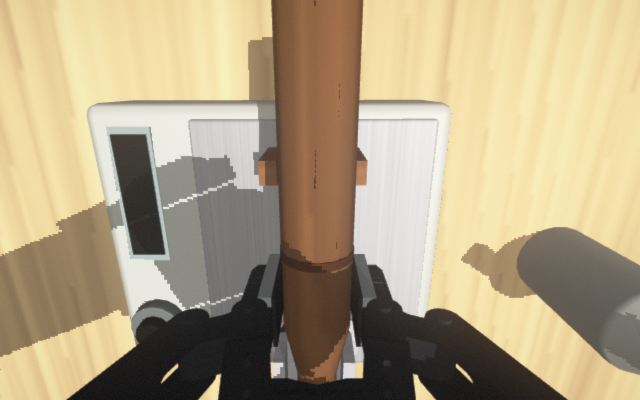

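View pics/c13.png

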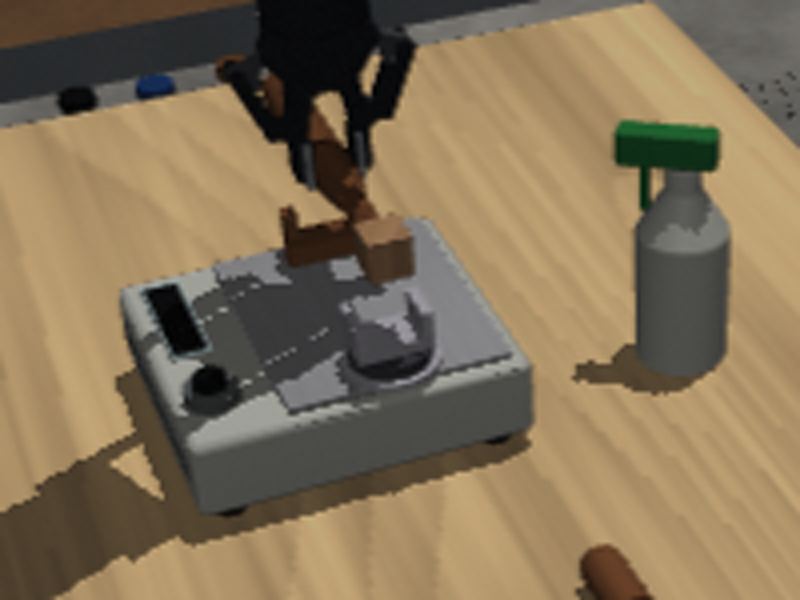

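View pics/c14.png

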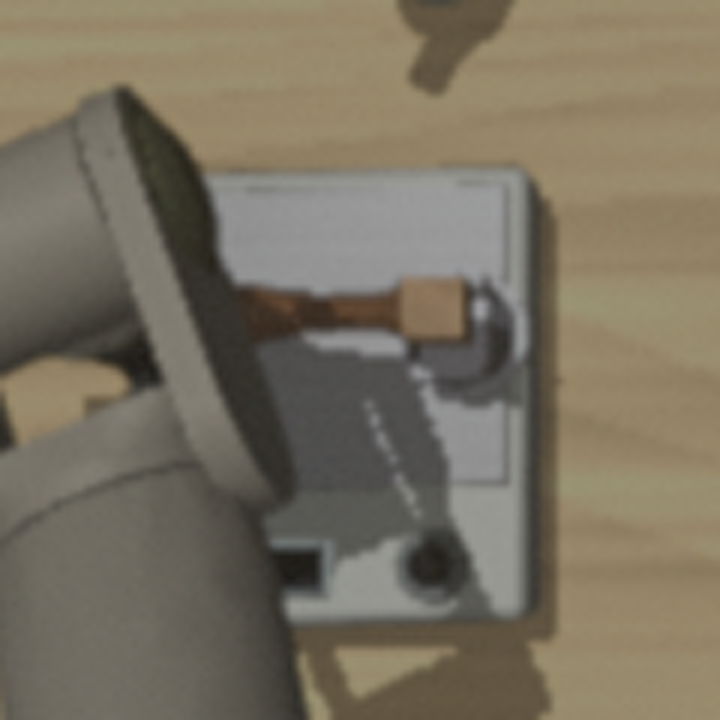

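Run:
```python
from h import *
ct=load("t7")[1];cs=load("s7")[1]
# top-face corners approx
print(tri((ct,(170+433/6,170+308/6)),(cs,(160+384/4,70+234/4))), onz(ct,(170+433/6,170+308/6),.191))
o=env.observe();print(o["position"])
```

```text
(array([0.5183, 0.2399, 0.1846]), array([0.0018, 0.0018])) [0.5158 0.239  0.191 ]
[0.516  0.3558 0.1651]
```

Run:
```python
from h import *
s,_=load("s7"); crop(s,235,115,50,55,12,"c15")
t,_=load("t7"); crop(t,225,205,40,40,15,"c16")
```

```text
(no output)
```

View pics/c15.png

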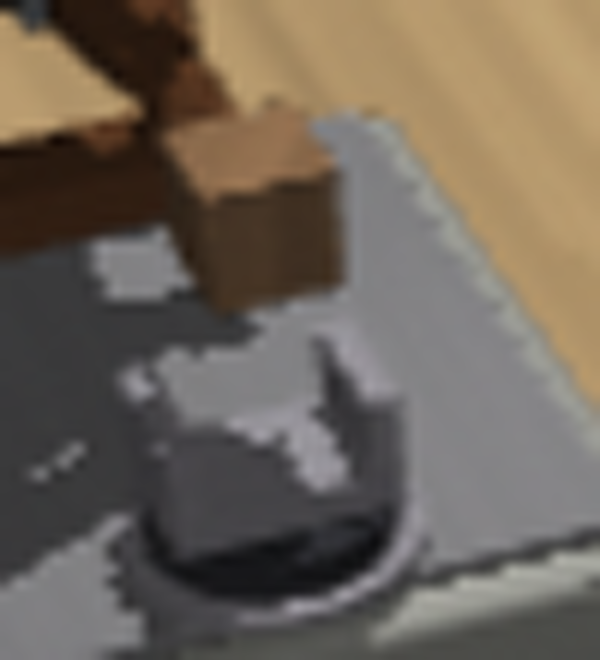

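View pics/c16.png

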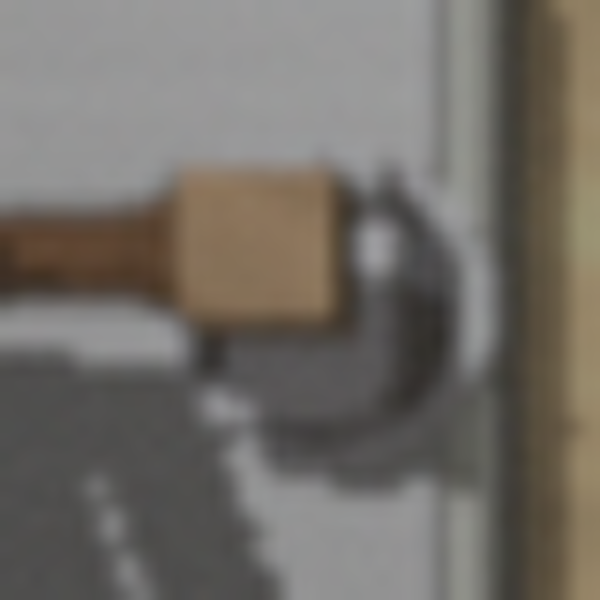

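>>> servo_tool:
  rows: [0.2,-0.0012,0.002,-0.02,0,0,0,0.2,0,0,-0.015,0,0,0,0.2,0,0,-0.01,0,0,0,0.2,0,0,-0.006,0,0,0,0.2,0,0,-0.002,0,0,0,0.2,0,0,0,0,0,0]

```text
time_s: 9.45
position: [0.5144, 0.3587, 0.1126]
tool_rot: [[0.012, 0.001, 1.0], [-1.0, -0.0, 0.012], [0.0, -1.0, 0.001]]
ft_force: [-0.2, -0.1, -1.2]
grip_width: 0.0302
```

>>> servo_tool:
  rows: [0.2,0,0,-0.001,0,0,0,0.2,0,0,-0.001,0,0,0,0.2,0,0,0,0,0,0]

```text
time_s: 9.7
position: [0.5146, 0.359, 0.1122]
tool_rot: [[0.012, 0.003, 1.0], [-1.0, 0.001, 0.012], [-0.001, -1.0, 0.003]]
ft_force: [-3.2, -3.2, 9.4]
grip_width: 0.03
```

Contact (9 N up). Release and rise.

>>> servo_tool:
  rows: [0.8,0,0,0,0,0,0,0.8,0,0,0,0,0,0,0.8,0,0,0,0,0,0,0.8,0,0,0,0,0,0,0.8,0,0,0.03,0,0,0,0.8,0,0,0.035,0,0,0,0.8,0,0,0.035,0,0,0,0.8,0,0,0.035,0,0,0,0.8,0,-0.03,0.02,0,0,0,0.8,0,0,0,0,0,0]

```text
time_s: 10.53
position: [0.5154, 0.3271, 0.2704]
tool_rot: [[0.011, 0.009, 1.0], [-1.0, 0.002, 0.011], [-0.002, -1.0, 0.009]]
ft_force: [0.2, 0.2, 0.4]
grip_width: 0.0687
```

Run:
```python
from h import *
o=env.observe()
im,c=grab("wrist","w8"); print(o["position"])
s,_=grab("side","s8"); crop(s,180,90,130,100,6,"c17")
```

```text
[0.5154 0.3271 0.2704]
```

View pics/w8.png

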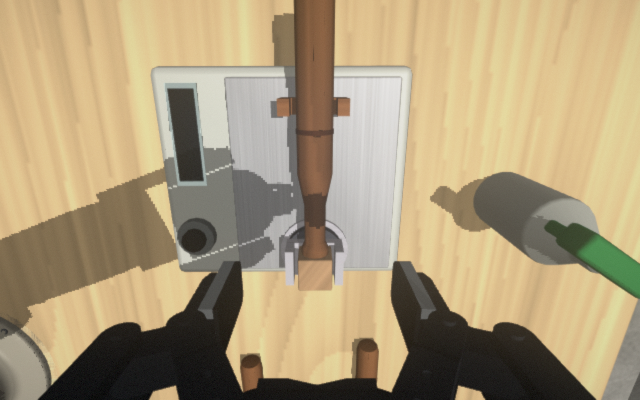

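View pics/c17.png

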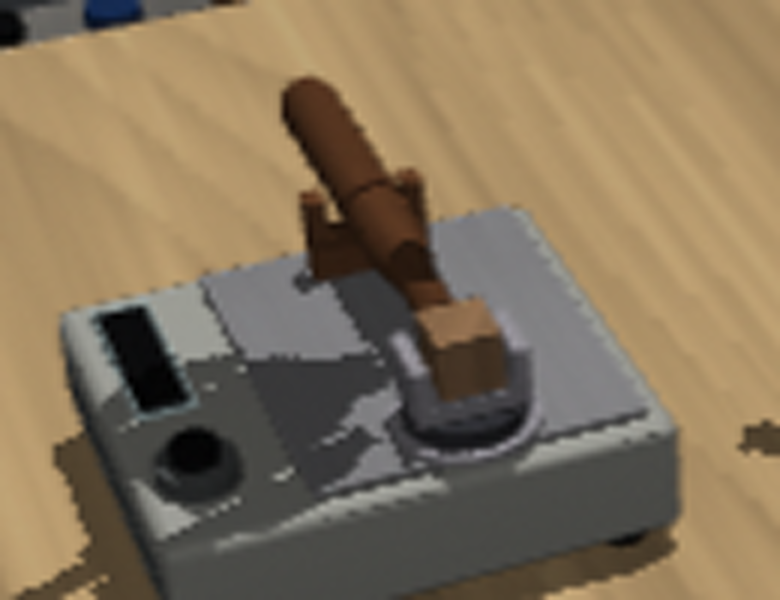

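Run:
```python
from h import *
im,_=load("w8"); crop(im,275,215,80,80,9,"c18")
```

```text
(no output)
```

View pics/c18.png

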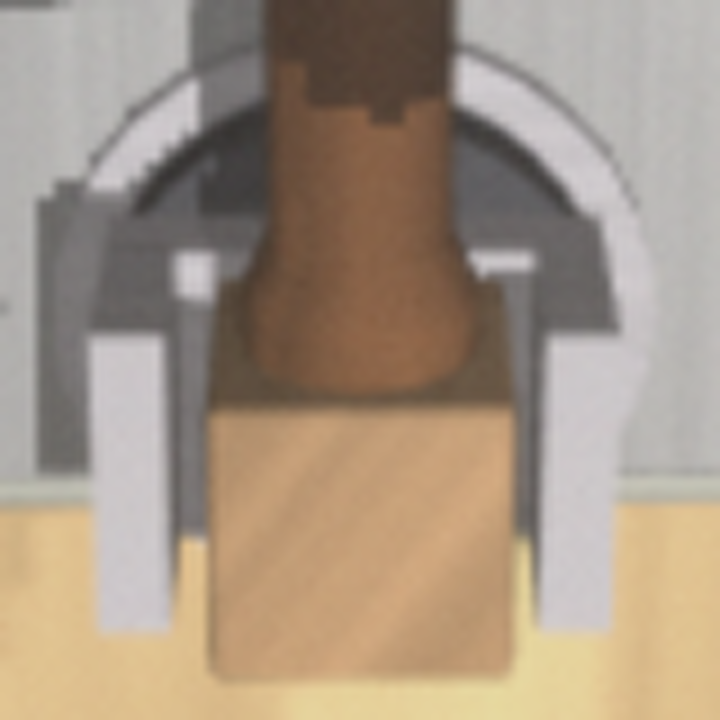

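Run:
```python
from h import *
im,c=load("w8");f=lambda x,y:(275+x/9,215+y/9)
B=np.array([onz(c,f(*p),.137) for p in((209,408),(514,404),(513,678),(210,682))])
C=np.array([onz(c,f(*p),.125) for p in((88,333),(168,333),(172,632),(100,632),(545,333),(621,333),(612,632),(540,632))])
print(B.mean(0),np.ptp(B,axis=0),C.mean(0),np.ptp(C,axis=0)); print(B.mean(0)-C.mean(0))
print(env.observe()["q"])
print("key",onz(c,(195.5,237.5),.091))
```

```text
[0.5164 0.2444 0.137 ] [0.0318 0.0328 0.    ] [0.5158 0.2445 0.125 ] [0.0563 0.0364 0.    ]
[ 0.0005 -0.0001  0.012 ]
[21.4859 26.9156 60.3171  0.0078 92.6996 20.8537]
key [0.3923 0.2612 0.091 ]
```

>>> servo_tool:
  rows: [0,-0.0311,-0.017,-0.01,0,0,0,0,-0.0311,-0.017,-0.01,0,0,0,0,-0.0311,-0.0175,-0.02,0,0,0,0,-0.0311,-0.0175,-0.02,0,0,0,0,0,0,-0.04,0,0,0,0,0,0,-0.04,0,0,0,0,0,0,-0.02,0,0,0,0,0,0,0,0,0,0,0,0,0,0,0,0,0]

```text
time_s: 11.38
position: [0.389, 0.2603, 0.1043]
tool_rot: [[0.013, -0.003, 1.0], [-1.0, -0.001, 0.013], [0.001, -1.0, -0.003]]
ft_force: [-0.6, -0.9, 0.7]
grip_width: 0.0001
```

Run:
```python
from h import *
o=env.observe()
im,c=grab("wrist","w9"); print(o["position"],proj(c,[.3908,.258,.09]))
s,_=grab("side","s9"); crop(s,160,90,130,100,6,"c19")
```

```text
[0.389  0.2603 0.1043] [319.5095 260.7474]
```

View pics/w9.png

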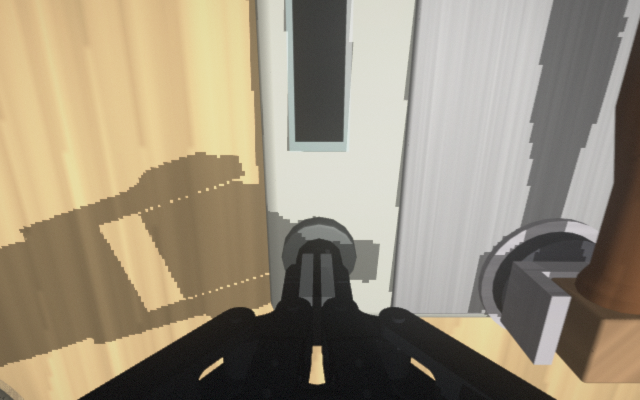

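View pics/c19.png

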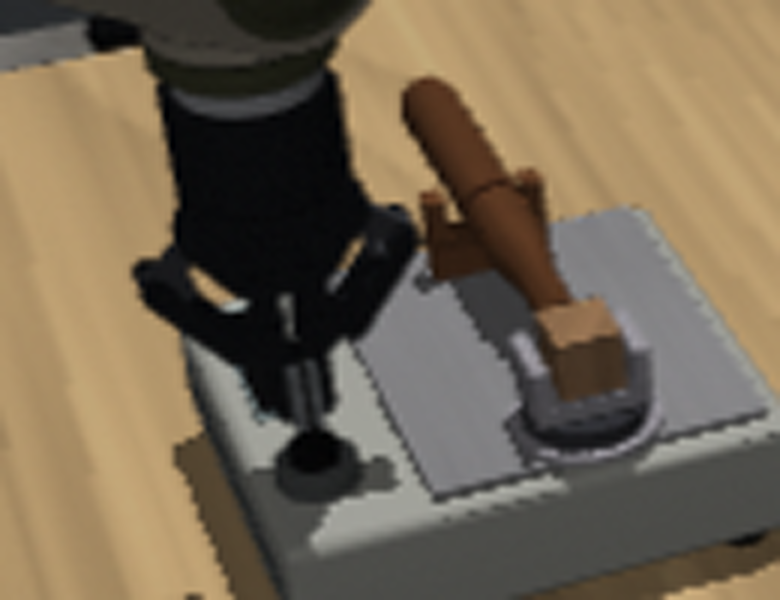

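>>> servo_tool:
  rows: [0,0.001,-0.0015,-0.008,0,0,0,0,0,0,-0.003,0,0,0,0,0,0,-0.002,0,0,0,0,0,0,0,0,0,0]

```text
time_s: 11.82
position: [0.3913, 0.2588, 0.0924]
tool_rot: [[0.012, 0.002, 1.0], [-1.0, 0.001, 0.012], [-0.001, -1.0, 0.002]]
ft_force: [1.8, -0.2, 3.7]
grip_width: 0.0
```

>>> servo_tool:
  rows: [0,0,0,-0.003,0,0,0,0,0,0,-0.002,0,0,0,0,0,0,0,0,0,0]

```text
time_s: 12.07
position: [0.3915, 0.2589, 0.0904]
tool_rot: [[0.013, 0.005, 1.0], [-1.0, 0.001, 0.013], [-0.001, -1.0, 0.005]]
ft_force: [-5.9, -4.7, 37.7]
grip_width: -0.0002
```

Run:
```python
from h import *
o=env.observe()
im,c=grab("wrist","w10"); print(o["position"],o["ft_force"],o["time_s"])
s,_=grab("side","s10"); crop(s,180,140,80,60,10,"c20")
crop(im,250,200,130,100,6,"c21")
s,_=load("s9");crop(s,180,140,80,60,10,"c22")
```

```text
[0.3915 0.2589 0.0904] [-5.8707 -4.6942 37.7128] 12.0667
```

View pics/c20.png

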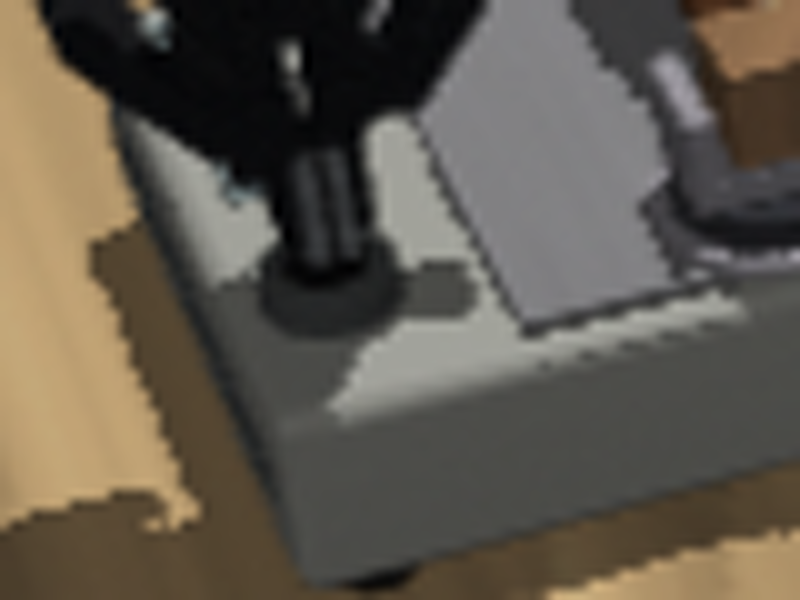

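View pics/c22.png

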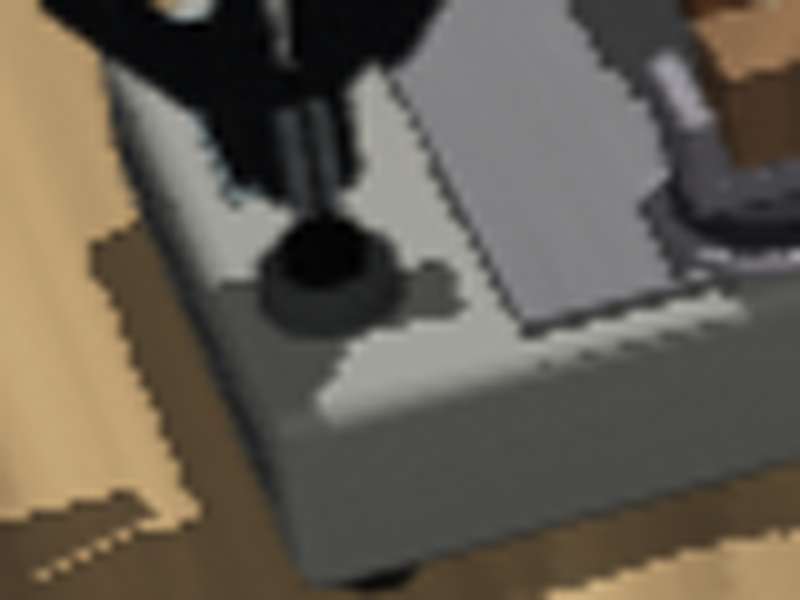

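View pics/c21.png

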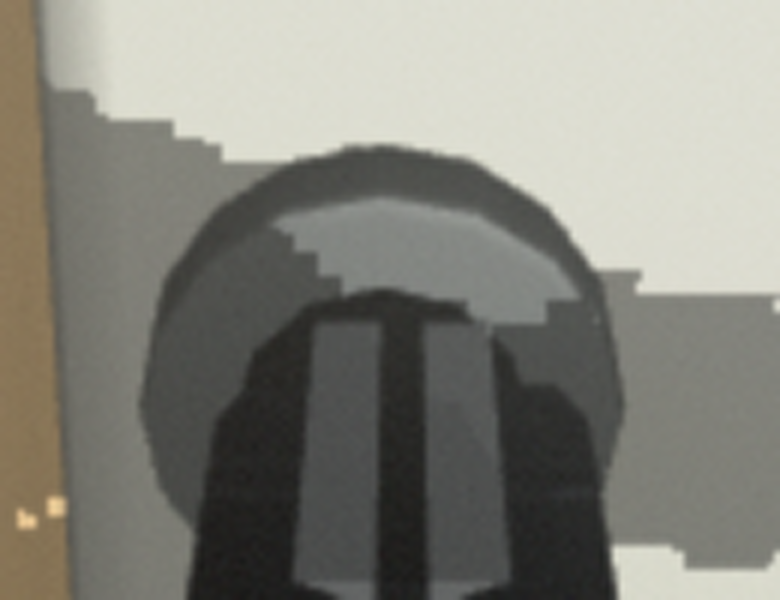

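>>> servo_tool:
  rows: [0,0,0,0.01,0,0,0,0,0,0,0.035,0,0,0,0,0,0,0.04,0,0,0,0,0,0,0.04,0,0,0,0,0,0,0.04,0,0,0,0.5,0,-0.036,0.015,0,0,0,0.5,0,-0.036,0.015,0,0,0,0.5,0,-0.036,0.015,0,0,0,0.5,0.012,-0.039,0,0,0,0,0.5,0.012,-0.039,0,0,0,0]

```text
time_s: 13.0
position: [0.414, 0.0712, 0.2981]
tool_rot: [[0.013, 0.002, 1.0], [-1.0, -0.0, 0.013], [0.0, -1.0, 0.002]]
ft_force: [0.8, 0.8, -0.6]
grip_width: 0.0426
```

>>> servo_tool:
  rows: [0.5,0.012,-0.039,0,0,0,0,0.5,0.012,-0.039,0,0,0,0,0.5,0.012,-0.039,0,0,0,0,0.5,0.012,-0.039,0,0,0,0,0.5,0.012,-0.039,0,0,0,0,0.5,0.012,-0.039,0,0,0,0,0.5,0,-0.02,0,0,0,0,0.5,0,0,0,0,0,0,0.5,0,0,0,0,0,0]

```text
time_s: 13.75
position: [0.4862, -0.1818, 0.2965]
tool_rot: [[0.01, -0.001, 1.0], [-1.0, 0.001, 0.01], [-0.001, -1.0, -0.001]]
ft_force: [-0.3, -0.1, -0.0]
grip_width: 0.0427
```

Run:
```python
from h import *
o=env.observe()
im,c=grab("wrist","w11"); print(o["position"],o["tool_rot"][:,0])
s,_=grab("side","s11");t,_=grab("top","t11"); crop(t,170,90,280,210,2.8,"c23")
```

```text
[ 0.4862 -0.1818  0.2965] [ 0.0104 -0.9999 -0.0014]
```

View pics/w11.png

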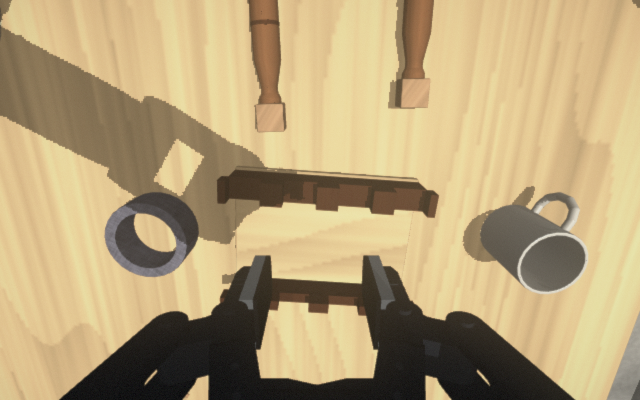

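View pics/s11.png

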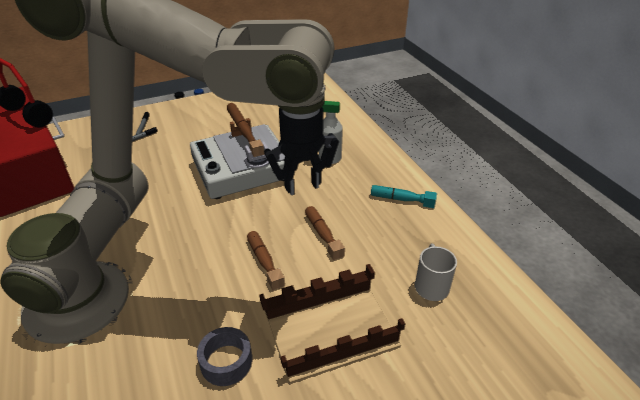

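>>> servo_tool:
  rows: [1,0,0.035,0,0,0,0,1,0,0.035,0,0,0,0,1,0,0.035,0,0,0,0,1,0,0,0,0,0,0,1,0,0,0,0,0,0]

```text
time_s: 14.32
position: [0.4862, -0.0739, 0.2978]
tool_rot: [[0.017, 0.001, 1.0], [-1.0, -0.0, 0.017], [0.0, -1.0, 0.001]]
ft_force: [-0.2, -0.1, 0.2]
grip_width: 0.0855
```

Run:
```python
from h import *
o=env.observe()
im,c=grab("wrist","w12"); print(o["position"],o["tool_rot"][:,0])
crop(im,195,235,250,130,3.1,"c24")
im,_=load("w11");crop(im,205,160,250,160,3.1,"c25")
```

```text
[ 0.4862 -0.0739  0.2978] [ 0.0167 -0.9999  0.0004]
```

View pics/c24.png

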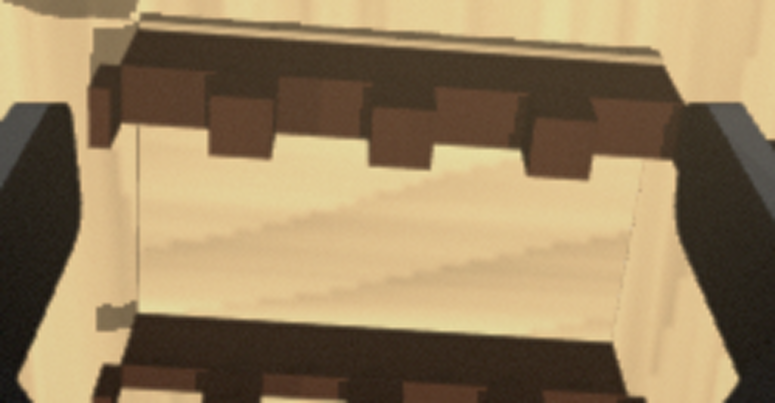

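View pics/c25.png

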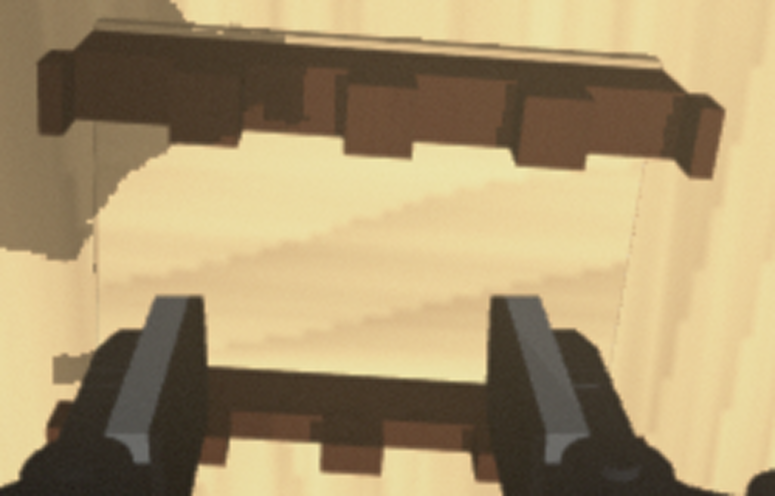

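Run:
```python
from h import *
c12=load("w12")[1];c11=load("w11")[1]
a=lambda x,y:(195+x/3.1,235+y/3.1); b=lambda x,y:(205+x/3.1,160+y/3.1)
T={}
for n,F,c,fc in(("t1",a,c12,[(208,95),(276,100),(272,159),(209,155)]),("t2",a,c12,[(370,107),(437,112),(431,170),(370,165)]),("t3",a,c12,[(535,118),(594,122),(590,181),(528,175)]),
 ("u2",b,c11,[(348,83),(414,88),(411,158),(345,153)]),("u3",b,c11,[(524,95),(588,99),(585,168),(515,163)])):
    X=np.array([onz(c,F(*p),.065) for p in fc]);T[n]=X.mean(0);print(n,X.mean(0),[round(1e3*np.linalg.norm(X[i]-X[i-1]),1) for i in range(4)])
for i,j in(("t1","t3"),("t1","t2"),("t2","t3"),("u2","u3")):
    v=T[j]-T[i];print(i,j,np.linalg.norm(v),np.degrees(np.arctan2(v[1],v[0])))
for p,q in(((431,170),(411,158)),((370,165),(345,153)),((590,181),(585,168)),((437,112),(414,88))):
    print("tooth corner tri",tri((c12,a(*p)),(c11,b(*q))))
# base board far/near line for angle
A=onz(c12,a(140,20),.01);B=onz(c12,a(655,55),.01);print(A,B,np.degrees(np.arctan2(*(B-A)[1::-1])))
# thin rail: notch lines in c25 & c24: thin rail inner bottom edge (z=.01)
A=onz(c12,a(138,315),.01);B=onz(c12,a(612,342),.01);print("thin inner bottom",A,B,np.degrees(np.arctan2(*(B-A)[1::-1])))
# thin rail tooth t2 in c25 (323,443)-(383,470)
X=np.array([onz(c11,b(*p),.065) for p in((323,443),(383,447),(380,474),(320,469))]);print("thin t2",X.mean(0))
```

```text
t1 [ 0.4338 -0.2186  0.065 ] [np.float64(27.9), np.float64(27.4), np.float64(27.6), np.float64(26.0)]
t2 [ 0.4994 -0.2229  0.065 ] [np.float64(27.2), np.float64(27.3), np.float64(27.4), np.float64(25.4)]
t3 [ 0.5652 -0.2268  0.065 ] [np.float64(27.0), np.float64(24.2), np.float64(28.0), np.float64(26.1)]
u2 [ 0.4992 -0.2219  0.065 ] [np.float64(27.6), np.float64(24.6), np.float64(27.7), np.float64(25.1)]
u3 [ 0.5645 -0.2255  0.065 ] [np.float64(27.1), np.float64(24.0), np.float64(27.5), np.float64(26.8)]
t1 t3 0.13173041722914597 -3.5661881428522078
t1 t2 0.06582225774823315 -3.701906664337403
t2 t3 0.06590852856151312 -3.4306472701377677
u2 u3 0.06545278868724004 -3.1433181339763405
tooth corner tri (array([ 0.5114, -0.2355,  0.0681]), array([0.0002, 0.0002]))
tooth corner tri (array([ 0.4864, -0.234 ,  0.0673]), array([0.0001, 0.0001]))
tooth corner tri (array([ 0.5764, -0.2377,  0.0711]), array([0.0001, 0.0001]))
tooth corner tri (array([ 0.5122, -0.2076,  0.0694]), array([0.0008, 0.0008]))
[ 0.3821 -0.1974  0.01  ] [ 0.6159 -0.2114  0.01  ] -3.4160544309375007
thin inner bottom [ 0.3719 -0.36    0.01  ] [ 0.6106 -0.3731  0.01  ] -3.141211438897657
thin t2 [ 0.4904 -0.3715  0.065 ]
```

Run:
```python
from h import *
c=load("w11")[1];t=load("t11")[1]
print("tape",onz(c,(152,232),.048),onz(t,(407,298),.048)); print("mug rim",onz(c,(551,262),.095), "rim left edge",onz(c,(515,262),.095)); print("handle",onz(c,(555,210),.05))
o=env.observe();print(o["q"])
```

```text
tape [ 0.2801 -0.2735  0.048 ] [ 0.2732 -0.2813  0.048 ]
mug rim [ 0.7545 -0.285   0.095 ] rim left edge [ 0.7135 -0.2855  0.095 ]
handle [ 0.778  -0.2382  0.05  ]
[-22.5848  13.4864  75.5902  -0.0107  90.8792 -23.4395]
```

View pics/c23.png

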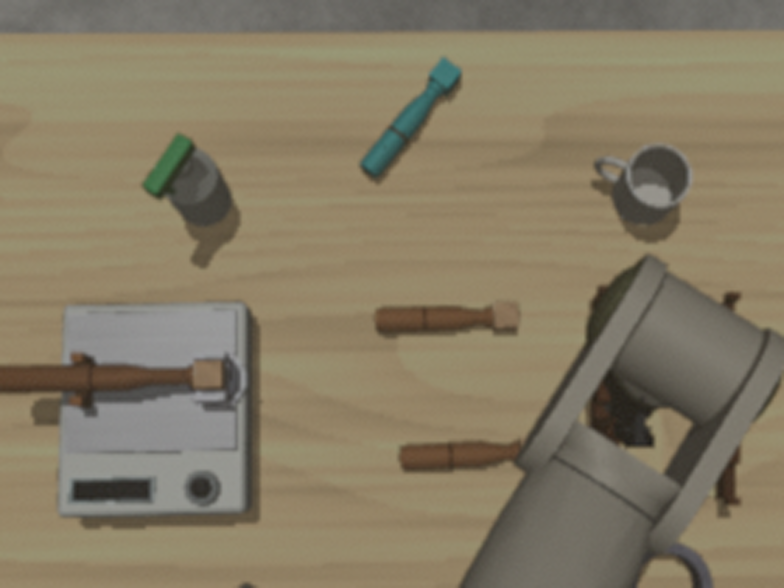

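>>> servo_tool:
  rows: [0.8,0.003,0.0394,0,0,0,0,0.8,0.003,0.0394,0,0,0,0,0.8,0.003,0.0394,0,0,0,0,0.8,0.003,0.0394,0,0,0,0,0.8,0.003,0.0394,0,0,0,0,0.8,0.003,0.0394,0,0,0,0,0.8,0.003,0.0394,0,0,0,0,0.8,0.003,0.0394,0,0,0,0,0.8,0.003,0.0394,0,0,0,0,0.8,0.001,0.0394,0,0,0,0]

```text
time_s: 15.2
position: [0.5149, 0.319, 0.297]
tool_rot: [[0.011, 0.0, 1.0], [-1.0, -0.0, 0.011], [0.0, -1.0, 0.0]]
ft_force: [0.4, -0.6, -0.4]
grip_width: 0.0684
```

>>> servo_tool:
  rows: [0.8,0,0.0,-0.03,0,0,0,0.8,0,0,0,0,0,0,0.8,0,0,0,0,0,0]

```text
time_s: 15.45
position: [0.5143, 0.3168, 0.266]
tool_rot: [[0.012, -0.004, 1.0], [-1.0, -0.002, 0.012], [0.002, -1.0, -0.004]]
ft_force: [0.4, -0.4, 0.7]
grip_width: 0.0681
```

Run:
```python
from h import *
o=env.observe()
im,c=grab("wrist","w13"); print(o["position"],o["tool_rot"][:,0])
crop(im,270,190,100,120,6,"c26")
```

```text
[0.5143 0.3168 0.266 ] [ 0.0118 -0.9999  0.0017]
```

View pics/w13.png

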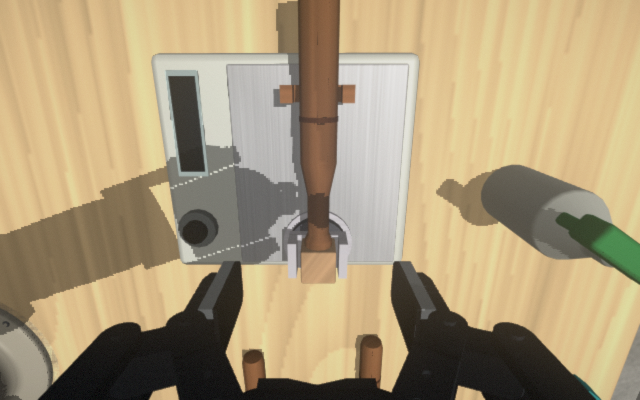

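>>> servo_tool:
  rows: [0.8,0,0.021,-0.02,0,0,0,0.8,0,0.021,-0.02,0,0,0,0.8,0,0,-0.04,0,0,0,0.8,0,0,-0.04,0,0,0,0.8,0,0,-0.033,0,0,0,0.8,0,0,0,0,0,0,0.8,0,0,0,0,0,0]

```text
time_s: 16.08
position: [0.5154, 0.3587, 0.1152]
tool_rot: [[0.011, -0.0, 1.0], [-1.0, -0.0, 0.011], [0.0, -1.0, -0.0]]
ft_force: [0.4, 0.5, 0.9]
grip_width: 0.0683
```

>>> servo_tool:
  rows: [0.2,0,0,0,0,0,0,0.2,0,0,0,0,0,0,0.2,0,0,0,0,0,0,0.2,0,0,0,0,0,0,0.2,0,0,0,0,0,0,0.2,0,0,0,0,0,0]

```text
time_s: 16.58
position: [0.5156, 0.3599, 0.1169]
tool_rot: [[0.012, 0.004, 1.0], [-1.0, 0.002, 0.012], [-0.002, -1.0, 0.004]]
ft_force: [-0.8, -1.1, 8.0]
grip_width: 0.0299
```

>>> servo_tool:
  rows: [0.2,0,0,0.015,0,0,0,0.2,0,0,0.035,0,0,0,0.2,0,0,0.035,0,0,0,0.2,0,0,0.035,0,0,0,0.2,0,0,0.035,0,0,0,0.2,0,0,0.02,0,0,0,0.2,0.0029,-0.027,0,0,0,-7.09,0.2,0.0029,-0.027,0,0,0,-7.09,0.2,0.0029,-0.027,0,0,0,-7.09,0.2,0.0029,-0.027,0,0,0,-7.09]

```text
time_s: 17.42
position: [0.5259, 0.2505, 0.2902]
tool_rot: [[-0.469, 0.001, 0.883], [-0.883, 0.0, -0.469], [-0.001, -1.0, 0.001]]
ft_force: [1.0, 0.1, -1.2]
grip_width: 0.0297
```

>>> servo_tool:
  rows: [0.2,0.0029,-0.027,0,0,0,-7.09,0.2,0.0029,-0.027,0,0,0,-7.09,0.2,0.0029,-0.027,0,0,0,-7.09,0.2,0.0029,-0.027,0,0,0,-7.09,0.2,0.0029,-0.027,0,0,0,-7.09,0.2,0.0029,-0.027,0,0,0,-7.09,0.2,0.0029,-0.027,0,0,0,-7.09,0.2,0.0029,-0.027,0,0,0,-7.09,0.2,0.0029,-0.027,0,0,0,-7.09,0.2,0.0029,-0.027,0,0,0,-7.09]

```text
time_s: 18.25
position: [0.5549, -0.0196, 0.2902]
tool_rot: [[-0.988, 0.001, -0.155], [0.155, -0.0, -0.988], [-0.001, -1.0, 0.0]]
ft_force: [0.8, 0.6, -1.6]
grip_width: 0.0299
```

>>> servo_tool:
  rows: [0.2,0.0029,-0.027,0,0,0,-7.09,0.2,0.0029,-0.027,0,0,0,-7.09,0.2,0.0029,-0.027,0,0,0,-7.09,0.2,0.0029,-0.027,0,0,0,-7.09,0.2,0.0029,-0.027,0,0,0,-7.09,0.2,0.0029,-0.027,0,0,0,-7.09,0.2,0.0029,-0.027,0,0,0,-7.09,0.2,0.0029,-0.027,0,0,0,-7.09]

```text
time_s: 18.92
position: [0.5782, -0.2356, 0.2902]
tool_rot: [[-0.413, 0.001, -0.911], [0.911, -0.001, -0.413], [-0.001, -1.0, -0.001]]
ft_force: [1.6, 0.3, -2.3]
grip_width: 0.0294
```

Run:
```python
from h import *
o=env.observe()
R=o["tool_rot"];print(o["position"],R,np.degrees(np.arctan2(R[1,0],R[0,0])),o["q"],o["ft_force"],o["grip_width"])
```

```text
[ 0.5782 -0.2356  0.2902] [[-0.4126  0.0011 -0.9109]
 [ 0.9109 -0.0007 -0.4126]
 [-0.0011 -1.     -0.0007]] 114.36801560978627 [-33.0224  27.9428  54.6382   0.0011  97.3435 122.6097] [ 1.6057  0.3185 -2.2688] 0.029374075743292684
```

>>> servo_tool:
  rows: [0.2,0.0032,-0.027,0,0,0,-6.97,0.2,0.0032,-0.027,0,0,0,-6.97,0.2,0.0032,-0.027,0,0,0,-6.97,0.2,0.0032,-0.027,0,0,0,-6.97,0.2,0,0,-0.04,0,0,0,0.2,0,0,-0.04,0,0,0,0.2,0,0,-0.04,0,0,0,0.2,0,0,-0.04,0,0,0,0.2,0,0,0,0,0,0,0.2,0,0,0,0,0,0]

```text
time_s: 19.75
position: [0.5909, -0.3422, 0.1292]
tool_rot: [[0.055, -0.002, -0.998], [0.998, 0.002, 0.055], [0.001, -1.0, 0.002]]
ft_force: [0.4, -0.0, -0.4]
grip_width: 0.0296
```

Run:
```python
from h import *
o=env.observe()
R=o["tool_rot"];print(o["position"],np.degrees(np.arctan2(R[1,0],R[0,0])),o["q"],o["ft_force"])
im,_=grab("wrist","w14")
s,_=grab("side","s14"); crop(s,240,250,200,150,4,"c27")
t,_=grab("top","t14"); crop(t,330,170,140,120,5,"c28")
```

```text
[ 0.5909 -0.3422  0.1292] 86.8399425254094 [-39.9833  39.685   59.3439  -0.0006  81.1068 143.1768] [ 0.3762 -0.0117 -0.3631]
```

View pics/w14.png

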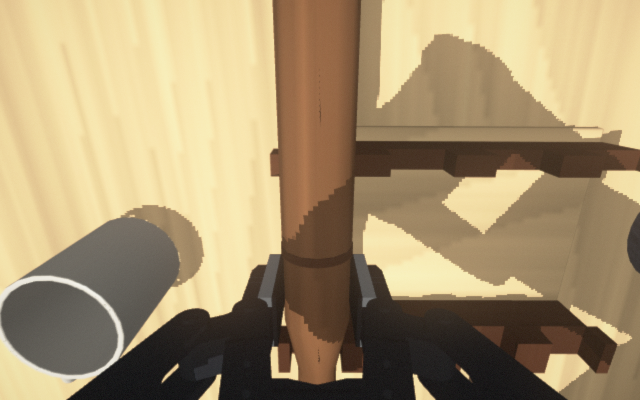

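View pics/c27.png

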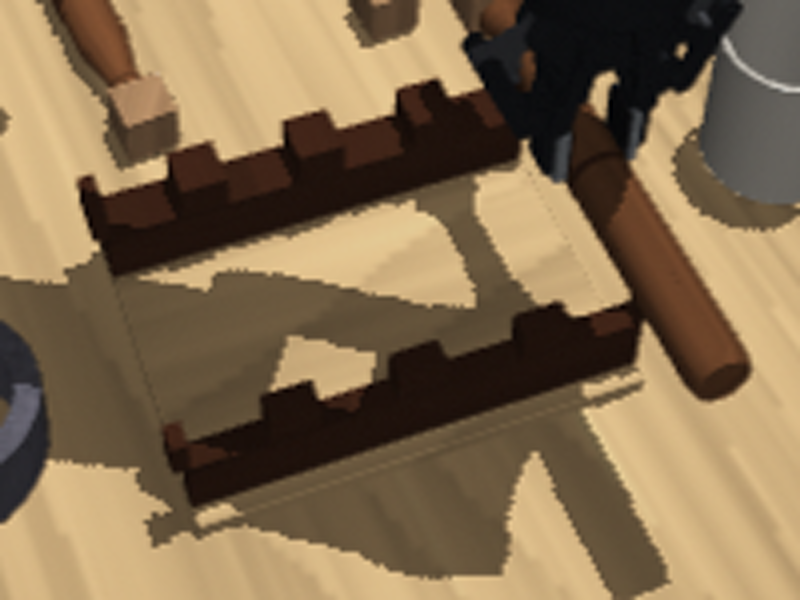

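View pics/c28.png

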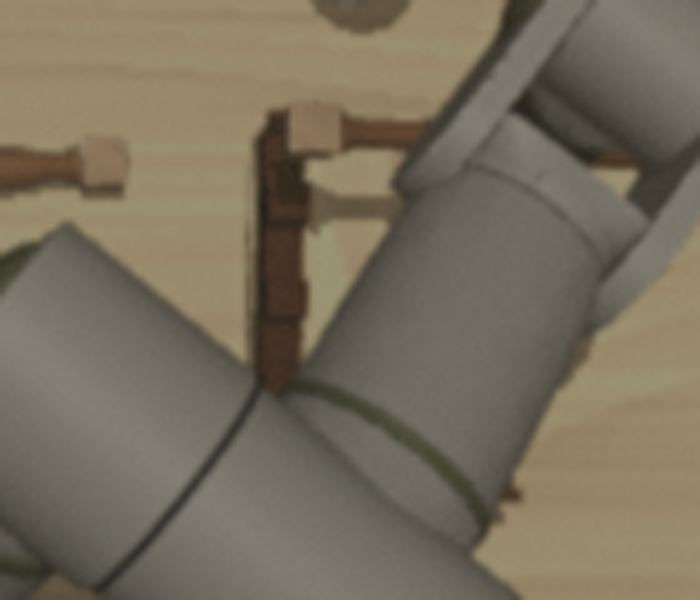

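Run:
```python
from h import *
c=load("w14")[1]
u=np.array([.9981,-.061,0]);d=np.array([-.061,-.9981,0]);T=np.array([.4993,-.2224,.065])
for k in(-.066,0,.066):
    for e in(-.013,.013):
        print("thin tooth",k,e,proj(c,T+(k+e)*u+(.15-.007)*d),"far",proj(c,T+(k+e)*u+(.15+.007)*d))
print("end tooth inner edge",proj(c,T+.119*u+.143*d),proj(c,T+.119*u+.157*d))
print("bat axis at thin rail if at c4", )
im,_=load("w14");crop(im,260,110,370,80,2.1,"c29")
# bat tip axis: bat dir measure
```

```text
thin tooth -0.066 -0.013 [599.0826 176.5334] far [605.333  154.5289]
thin tooth -0.066 0.013 [557.9342 176.3442] far [563.2938 154.3263]
thin tooth 0 -0.013 [494.5628 176.0526] far [498.5491 154.0142]
thin tooth 0 0.013 [453.3284 175.863 ] far [456.4201 153.8111]
thin tooth 0.066 -0.013 [389.8244 175.5708] far [391.5369 153.4984]
thin tooth 0.066 0.013 [348.5035 175.3808] far [349.3177 153.2948]
end tooth inner edge [284.8665 175.088 ] [284.2956 152.9814]
bat axis at thin rail if at c4
```

View pics/c29.png

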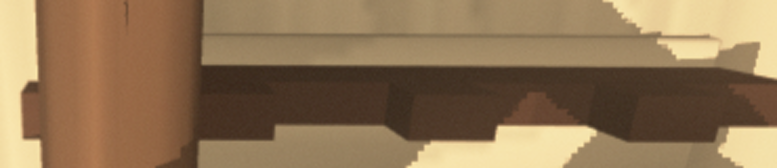

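>>> servo_tool:
  rows: [0.2,0,-0.0012,-0.03,0,0,0,0.2,0,0,-0.025,0,0,0,0.2,0,0,-0.012,0,0,0,0.2,0,0,-0.004,0,0,0,0.2,0,0,0,0,0,0]

```text
time_s: 20.32
position: [0.5916, -0.3438, 0.0591]
tool_rot: [[0.055, 0.001, -0.998], [0.998, -0.001, 0.055], [-0.001, -1.0, -0.001]]
ft_force: [0.3, 0.2, -1.3]
grip_width: 0.0297
```

>>> servo_tool:
  rows: [0.2,0,0,-0.002,0,0,0,0.2,0,0,0,0,0,0]

```text
time_s: 20.48
position: [0.5918, -0.344, 0.0578]
tool_rot: [[0.055, 0.002, -0.998], [0.998, -0.002, 0.055], [-0.002, -1.0, -0.002]]
ft_force: [-0.2, 1.1, -2.8]
grip_width: 0.0296
```

>>> servo_tool:
  rows: [0.2,0,0,-0.002,0,0,0,0.2,0,0,-0.001,0,0,0,0.2,0,0,0,0,0,0]

```text
time_s: 20.73
position: [0.5919, -0.3441, 0.0569]
tool_rot: [[0.055, 0.003, -0.998], [0.998, -0.003, 0.055], [-0.003, -1.0, -0.003]]
ft_force: [-4.1, 3.2, 15.1]
grip_width: 0.0296
```

>>> servo_tool:
  rows: [0.6,0,0,0,0,0,0,0.6,0,0,0,0,0,0,0.6,0,0,0,0,0,0,0.6,0,0,0.03,0,0,0,0.6,0,0,0.04,0,0,0,0.6,0,0,0.04,0,0,0,0.6,0,0,0.04,0,0,0,0.6,0,0,0.04,0,0,0,0.6,0,0,0,0,0,0]

```text
time_s: 21.48
position: [0.5928, -0.3447, 0.2527]
tool_rot: [[0.055, 0.012, -0.998], [0.998, -0.01, 0.055], [-0.009, -1.0, -0.012]]
ft_force: [0.7, 0.3, 1.1]
grip_width: 0.0512
```

Run:
```python
from h import *
o=env.observe()
R=o["tool_rot"];print(o["position"],np.degrees(np.arctan2(R[1,0],R[0,0])),o["q"],o["ft_force"])
im,_=grab("wrist","w15")
s,_=grab("side","s15"); crop(s,240,250,200,150,4,"c30")
```

```text
[ 0.5928 -0.3447  0.2527] 86.8511608100772 [-40.0477  35.3389  47.4423   0.0007  96.343  143.098 ] [0.7425 0.2919 1.1103]
```

View pics/w15.png

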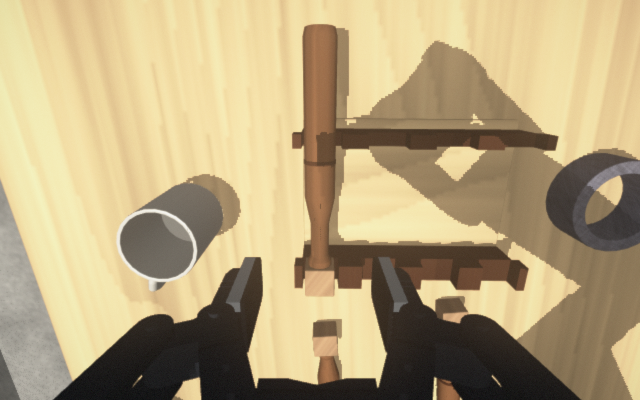

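View pics/c30.png

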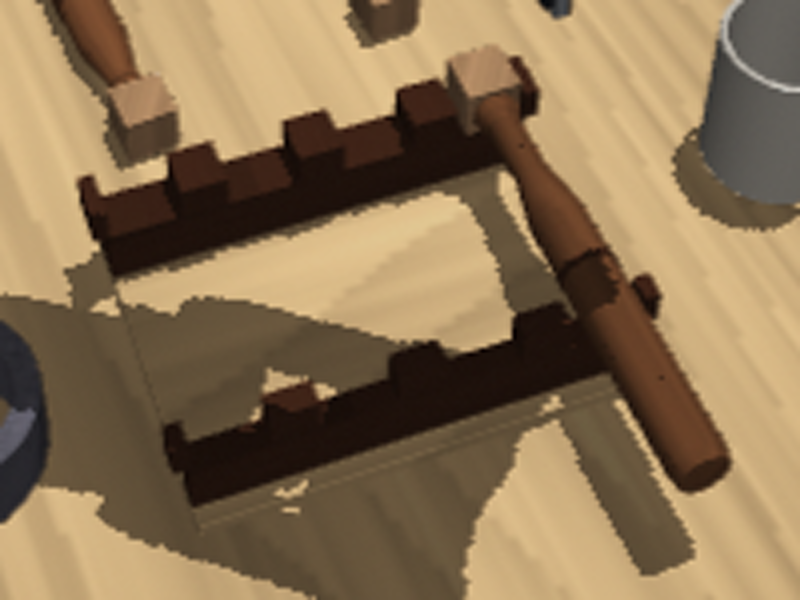

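Run:
```python
from h import *
im,_=load("w15");crop(im,285,235,110,65,7,"c31")
```

```text
(no output)
```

View pics/c31.png

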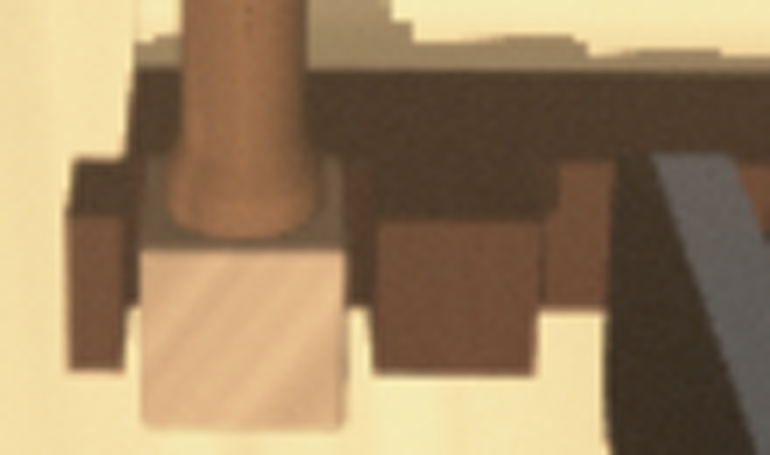

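Run:
```python
from h import *
im,c=load("w15");f=lambda x,y:(285+x/7,235+y/7)
B=np.array([onz(c,f(*p),.077) for p in((140,250),(346,250),(343,428),(143,428))])
C=np.array([onz(c,f(*p),.065) for p in((378,220),(537,220),(535,375),(376,375))])
E_=np.array([onz(c,f(*p),.065) for p in((68,213),(125,215),(122,372),(68,370))])
u=np.array([.9981,-.061,0]);d=np.array([-.061,-.9981,0])
print(B.mean(0),C.mean(0),E_.mean(0))
print("tooth->block along rack x",(B.mean(0)-C.mean(0))@u,"(33) along -y",(B.mean(0)-C.mean(0))@d, (B.mean(0)-E_.mean(0))@d)
print(env.observe()["tool_rot"])
```

```text
[ 0.5984 -0.2268  0.077 ] [ 0.5646 -0.2253  0.065 ] [ 0.6217 -0.229   0.065 ]
tooth->block along rack x 0.03381595441996315 (33) along -y -0.0005574832839792922 -0.0007178490249844581
[[ 0.055   0.0027 -0.9985]
 [ 0.9985 -0.0022  0.055 ]
 [-0.0021 -1.     -0.0028]]
```

>>> servo_tool:
  rows: [1,0,0.0125,0,0,0,7.1,1,0,0.0125,0,0,0,7.1,1,0,0.0125,0,0,0,7.1,1,0,0.0125,0,0,0,7.1,1,0,0.0125,0,0,0,7.1,1,0,0.0125,0,0,0,7.1,1,0,0.0125,0,0,0,7.1,1,0,0.0125,0,0,0,7.1,1,0,0.0125,0,0,0,7.1,1,0,0.0125,0,0,0,7.1]

```text
time_s: 22.42
position: [0.5907, -0.2177, 0.2411]
tool_rot: [[-0.928, -0.003, -0.372], [0.372, 0.002, -0.928], [0.004, -1.0, -0.001]]
ft_force: [0.2, -0.3, 0.4]
grip_width: 0.0855
```

>>> servo_tool:
  rows: [1,0,0.0125,0,0,0,7.1,1,0,0.0125,0,0,0,7.1,1,0,0.0125,0,0,0,7.1,1,0,0.0125,0,0,0,7.1,1,0,0.0125,0,0,0,7.1,1,0,0.0125,0,0,0,7.1,1,0,0.0125,0,0,0,7.1,1,0,0.0125,0,0,0,7.1,1,0,0.0125,0,0,0,7.1,1,0,0.0125,0,0,0,7.1]

```text
time_s: 23.25
position: [0.5906, -0.0928, 0.2412]
tool_rot: [[-0.654, -0.003, 0.757], [-0.757, 0.001, -0.654], [0.001, -1.0, -0.003]]
ft_force: [-0.3, 0.2, -0.6]
grip_width: 0.0853
```

>>> servo_tool:
  rows: [1,0.001,0.0125,0,0,0,7.1,1,0.001,0.0125,0,0,0,7.1,1,0.001,0.0125,0,0,0,7.1,1,0,0.0125,0,0,0,7.1,1,0,0.0125,0,0,0,7.1,1,0,0.0125,0,0,0,7.1,1,0,0,0,0,0,0,1,0,0,0,0,0,0]

```text
time_s: 23.92
position: [0.5938, -0.0184, 0.2418]
tool_rot: [[0.022, -0.002, 1.0], [-1.0, 0.0, 0.022], [-0.0, -1.0, -0.002]]
ft_force: [-0.4, -0.5, -0.0]
grip_width: 0.0858
```

Run:
```python
from h import *
o=env.observe()
R=o["tool_rot"];print(o["position"],np.degrees(np.arctan2(R[1,0],R[0,0])),R[:,1])
im,_=grab("wrist","w16")
```

```text
[ 0.5938 -0.0184  0.2418] -88.71762194869825 [-0.0024  0.0003 -1.    ]
```

View pics/w16.png

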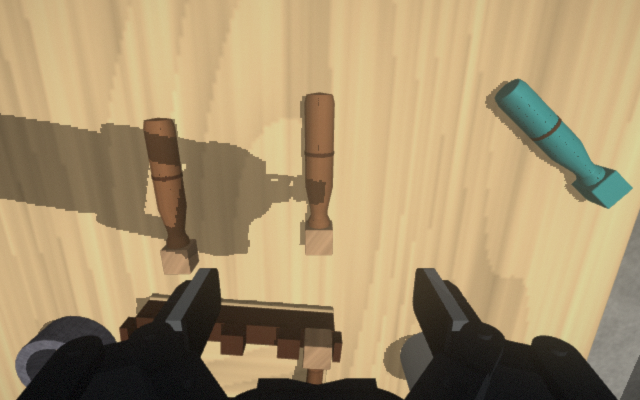

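Run:
```python
from h import *
im,c=load("w16");crop(im,145,85,200,195,4,"c32")
```

```text
(no output)
```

View pics/c32.png

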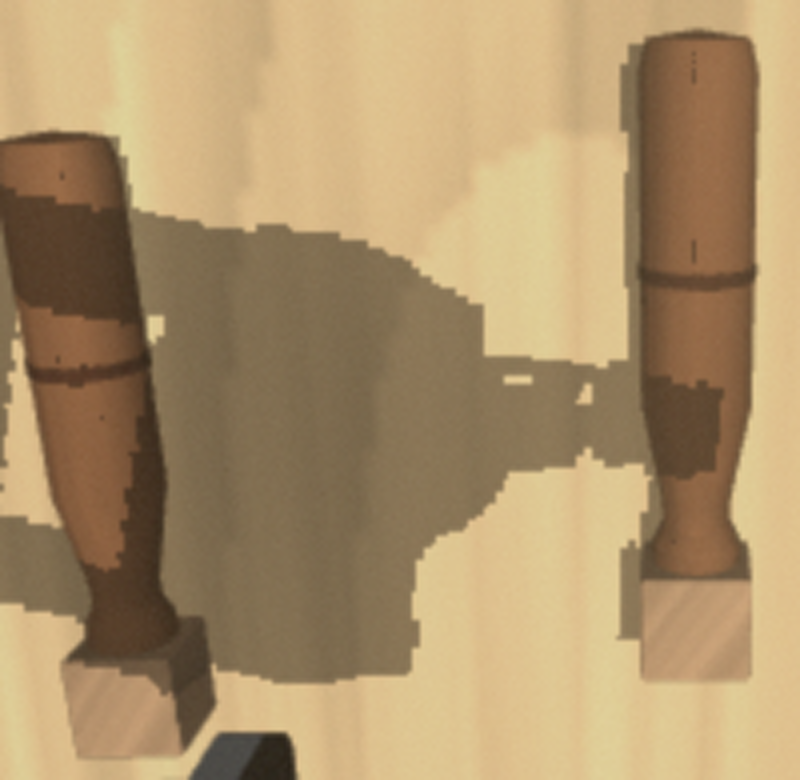

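Run:
```python
from h import *
im,c=load("w16");b=lambda x,y:(145+x/4,85+y/4)
for n,fc,ring,end in(("mid",[(641,580),(750,580),(750,681),(641,681)],[(640,272),(756,272)],[(641,45),(757,45)]),("near",[(62,662),(172,660),(183,752),(78,757)],[(27,370),(149,360)],[(0,145),(113,138)])):
    X=np.array([onz(c,b(*p),.032) for p in fc]);m=X.mean(0);r=np.mean([onz(c,b(*p),.018) for p in ring],0);v=r-m
    e=np.mean([onz(c,b(*p),.018) for p in end],0);w=e-m
    print(n,m,[round(1e3*np.linalg.norm(X[i]-X[i-1]),1) for i in range(4)],np.hypot(*v[:2]),np.degrees(np.arctan2(v[1],v[0])),np.hypot(*w[:2]),np.degrees(np.arctan2(w[1],w[0])))
```

```text
mid [ 0.5982 -0.1045  0.032 ] [np.float64(31.9), np.float64(30.8), np.float64(31.9), np.float64(31.6)] 0.10099932848549546 90.94993499831635 0.16005368031997486 91.02524651861562
near [ 0.4315 -0.1332  0.032 ] [np.float64(31.3), np.float64(31.9), np.float64(30.2), np.float64(31.4)] 0.09989579640511172 92.51437066958243 0.16073802619619385 91.9226233488875
```

>>> servo_tool:
  rows: [1,0.0031,-0.0008,-0.04,0,0,0,1,0,0,-0.04,0,0,0,1,0,0,-0.04,0,0,0,1,0,0,-0.04,0,0,0,1,0,0,-0.04,0,0,0,1,0,0,-0.025,0,0,0,1,0,0,-0.011,0,0,0,1,0,0,0,0,0,0]

```text
time_s: 24.63
position: [0.596, -0.0199, 0.0047]
tool_rot: [[0.022, -0.005, 1.0], [-1.0, 0.001, 0.022], [-0.001, -1.0, -0.005]]
ft_force: [-0.1, 0.8, 0.3]
grip_width: 0.0857
```

>>> servo_tool:
  rows: [0.2,0,0,0,0,0,0,0.2,0,0,0,0,0,0,0.2,0,0,0,0,0,0,0.2,0,0,0,0,0,0,0.2,0,0,0,0,0,0,0.2,0,0,0,0,0,0,0.2,0,0,0,0,0,0]

```text
time_s: 25.22
position: [0.598, -0.0195, 0.0087]
tool_rot: [[0.025, 0.003, 1.0], [-1.0, -0.001, 0.025], [0.001, -1.0, 0.003]]
ft_force: [-1.5, 0.2, 7.0]
grip_width: 0.0299
```

>>> servo_tool:
  rows: [0.2,0,0,0.015,0,0,0,0.2,0,0,0.035,0,0,0,0.2,0,0,0.035,0,0,0,0.2,0,0,0.035,0,0,0,0.2,-0.0053,-0.011,0.02,0,0,-7.11,0.2,-0.0053,-0.011,0.02,0,0,-7.11,0.2,-0.0053,-0.011,0.01,0,0,-7.11,0.2,-0.0053,-0.011,0,0,0,-7.11,0.2,-0.0053,-0.011,0,0,0,-7.11,0.2,-0.0053,-0.011,0,0,0,-7.11]

```text
time_s: 26.05
position: [0.5651, -0.0857, 0.1779]
tool_rot: [[-0.664, 0.001, 0.748], [-0.748, -0.0, -0.664], [-0.0, -1.0, 0.001]]
ft_force: [1.2, 0.5, -0.5]
grip_width: 0.0297
```

>>> servo_tool:
  rows: [0.2,-0.0053,-0.011,0,0,0,-7.11,0.2,-0.0053,-0.011,0,0,0,-7.11,0.2,-0.0053,-0.011,0,0,0,-7.11,0.2,-0.0053,-0.011,0,0,0,-7.11,0.2,-0.0053,-0.011,0,0,0,-7.11,0.2,-0.0053,-0.011,0,0,0,-7.11,0.2,-0.0053,-0.011,0,0,0,-7.11,0.2,-0.0053,-0.011,0,0,0,-7.11,0.2,-0.0053,-0.011,0,0,0,-7.11,0.2,-0.0053,-0.011,0,0,0,-7.11]

```text
time_s: 26.88
position: [0.5121, -0.1958, 0.1776]
tool_rot: [[-0.923, 0.001, -0.385], [0.385, -0.0, -0.923], [-0.001, -1.0, 0.0]]
ft_force: [-0.3, 0.1, -1.4]
grip_width: 0.03
```

>>> servo_tool:
  rows: [0.2,-0.0053,-0.011,0,0,0,-7.11,0.2,-0.0053,-0.011,0,0,0,-7.11,0.2,-0.0053,-0.011,0,0,0,-7.11,0.2,-0.0053,-0.011,0,0,0,-7.11,0.2,-0.0053,-0.011,0,0,0,-7.11,0.2,-0.0053,-0.011,0,0,0,-7.11,0.2,-0.0053,-0.011,0,0,0,-7.11,0.2,-0.0053,-0.011,0,0,0,-7.11,0.2,-0.005,-0.011,0,0,0,-7.11,0.2,-0.005,-0.0107,0,0,0,-7.11]

```text
time_s: 27.72
position: [0.4597, -0.3055, 0.1776]
tool_rot: [[0.066, 0.0, -0.998], [0.998, -0.001, 0.066], [-0.0, -1.0, -0.0]]
ft_force: [-0.5, -0.3, -1.8]
grip_width: 0.0297
```

>>> servo_tool:
  rows: [0.2,0,0,-0.03,0,0,0,0.2,0,0,-0.03,0,0,0,0.2,0,0,0,0,0,0,0.2,0,0,0,0,0,0]

```text
time_s: 28.05
position: [0.4598, -0.3047, 0.1171]
tool_rot: [[0.06, -0.001, -0.998], [0.998, 0.001, 0.06], [0.001, -1.0, 0.002]]
ft_force: [-0.5, -0.4, -0.1]
grip_width: 0.03
```

Run:
```python
from h import *
o=env.observe()
R=o["tool_rot"];print(o["position"],np.degrees(np.arctan2(R[1,0],R[0,0])),R[:,1],o["grip_width"],o["q"][5])
im,c=grab("wrist","w17")
u=np.array([.9981,-.061,0]);d=np.array([-.061,-.9981,0]);T=np.array([.4993,-.2224,.065])
for k in(-.066,0,.066):print(k,proj(c,T+(k-.013)*u+.143*d),proj(c,T+(k+.013)*u+.143*d))
```

```text
[ 0.4598 -0.3047  0.1171] 86.58372173121026 [-0.0015  0.0015 -1.    ] 0.030049625129231445 137.58141986251096
-0.066 [395.5869 130.2893] [349.7421 130.2639]
0 [279.1723 130.2247] [233.2763 130.1993]
0.066 [162.6276 130.1601] [116.6802 130.1347]
```

View pics/w17.png

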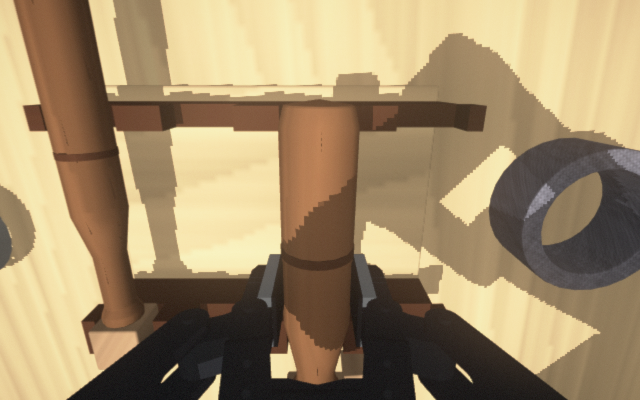

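>>> servo_tool:
  rows: [0.2,0.0014,-0.0004,-0.025,0,0,0,0.2,0,0,-0.02,0,0,0,0.2,0,0,-0.012,0,0,0,0.2,0,0,-0.004,0,0,0,0.2,0,0,0,0,0,0]

```text
time_s: 28.52
position: [0.4619, -0.3058, 0.057]
tool_rot: [[0.059, 0.001, -0.998], [0.998, -0.001, 0.059], [-0.001, -1.0, -0.001]]
ft_force: [-0.7, 0.6, -0.4]
grip_width: 0.0301
```

>>> servo_tool:
  rows: [0.2,0,0,-0.002,0,0,0,0.2,0,0,-0.001,0,0,0,0.2,0,0,0,0,0,0]

```text
time_s: 28.77
position: [0.4618, -0.3057, 0.054]
tool_rot: [[0.06, 0.001, -0.998], [0.998, -0.001, 0.06], [-0.001, -1.0, -0.001]]
ft_force: [-0.1, -0.0, -0.5]
grip_width: 0.0299
```

>>> servo_tool:
  rows: [0.2,0,0,-0.0015,0,0,0,0.2,0,0,0,0,0,0]

```text
time_s: 28.93
position: [0.4619, -0.3058, 0.0536]
tool_rot: [[0.06, 0.002, -0.998], [0.998, -0.002, 0.059], [-0.002, -1.0, -0.002]]
ft_force: [-2.6, 2.7, 13.3]
grip_width: 0.0299
```

Contact at the expected height. Release, rise, check.

>>> servo_tool:
  rows: [0.6,0,0,0,0,0,0,0.6,0,0,0,0,0,0,0.6,0,0,0,0,0,0,0.6,0,0,0.03,0,0,0,0.6,0,0,0.04,0,0,0,0.6,0,0,0.04,0,0,0,0.6,0,0,0.04,0,0,0,0.6,0,-0.02,0.04,0,0,0,0.6,0,0,0,0,0,0]

```text
time_s: 29.68
position: [0.463, -0.3275, 0.2465]
tool_rot: [[0.06, 0.009, -0.998], [0.998, -0.011, 0.06], [-0.01, -1.0, -0.01]]
ft_force: [0.4, 0.4, -0.1]
grip_width: 0.0514
```

Run:
```python
from h import *
o=env.observe()
print(o["position"])
im,_=grab("wrist","w18");crop(im,190,110,220,170,3.5,"c33")
```

```text
[ 0.463  -0.3275  0.2465]
```

View pics/w18.png

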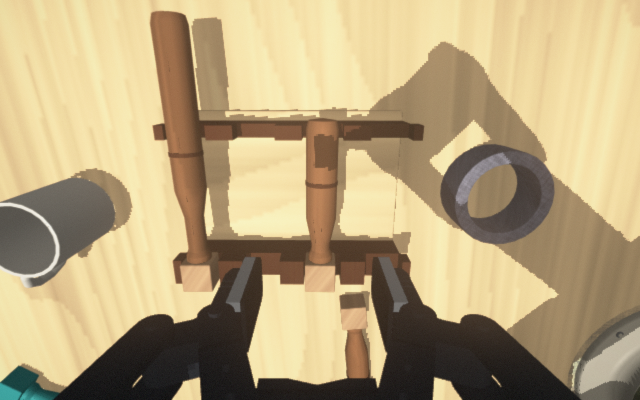

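View pics/c33.png

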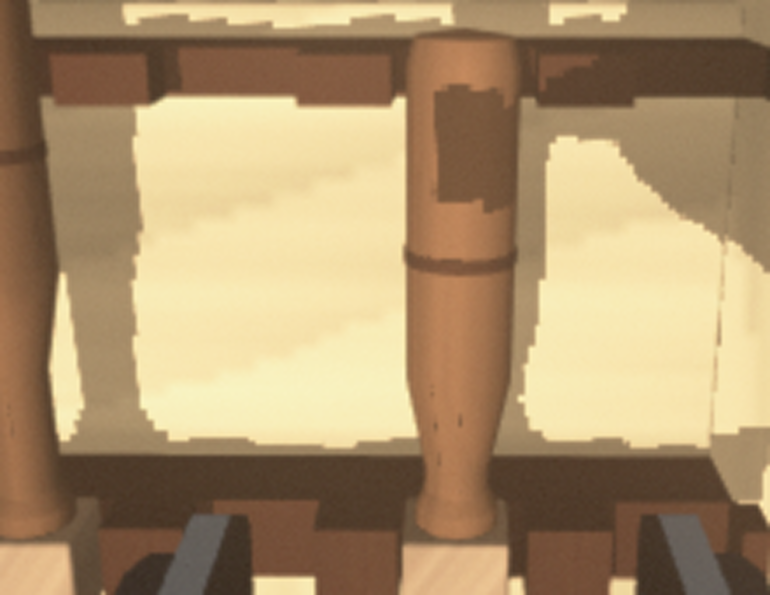

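>>> servo_tool:
  rows: [1,0,0.0108,0,0,0,7.14,1,0,0.0108,0,0,0,7.14,1,0,0.0108,0,0,0,7.14,1,0,0.0108,0,0,0,7.14,1,0,0.0108,0,0,0,7.14,1,0,0.0108,0,0,0,7.14,1,0,0.0108,0,0,0,7.14,1,0,0.0108,0,0,0,7.14,1,0,0.0108,0,0,0,7.14,1,0,0.0108,0,0,0,7.14]

```text
time_s: 30.57
position: [0.461, -0.2151, 0.2374]
tool_rot: [[-0.929, -0.002, -0.369], [0.369, 0.002, -0.929], [0.003, -1.0, -0.001]]
ft_force: [-0.2, -0.3, 0.4]
grip_width: 0.0854
```

>>> servo_tool:
  rows: [1,0,0.0108,0,0,0,7.14,1,0,0.0108,0,0,0,7.14,1,0,0.0108,0,0,0,7.14,1,0,0.0108,0,0,0,7.14,1,0,0.0108,0,0,0,7.14,1,0,0.0108,0,0,0,7.14,1,-0.004,0.0108,0,0,0,7.14,1,-0.004,0.0108,0,0,0,7.14,1,-0.004,0.0108,0,0,0,7.14,1,-0.004,0.0108,0,0,0,7.14]

```text
time_s: 31.4
position: [0.4447, -0.1071, 0.2375]
tool_rot: [[-0.646, -0.002, 0.763], [-0.763, 0.001, -0.646], [0.0, -1.0, -0.003]]
ft_force: [0.5, -0.4, 0.2]
grip_width: 0.0853
```

>>> servo_tool:
  rows: [1,-0.003,0.0108,0,0,0,7.14,1,-0.003,0.0108,0,0,0,7.14,1,-0.003,0.0108,0,0,0,7.14,1,-0.003,0.0108,0,0,0,7.14,1,-0.003,0.0108,0,0,0,7.14,1,-0.003,0.01,0,0,0,7.14,1,0,0,0,0,0,0,1,0,0,0,0,0,0]

```text
time_s: 32.07
position: [0.4271, -0.0438, 0.2381]
tool_rot: [[0.036, -0.001, 0.999], [-0.999, 0.0, 0.036], [-0.001, -1.0, -0.001]]
ft_force: [0.2, -0.1, 0.8]
grip_width: 0.0849
```

Run:
```python
from h import *
o=env.observe()
R=o["tool_rot"];print(o["position"],np.degrees(np.arctan2(R[1,0],R[0,0])),R[:,1])
im,_=grab("wrist","w19");crop(im,260,80,120,190,3.1,"c34")
```

```text
[ 0.4271 -0.0438  0.2381] -87.93885692314437 [-0.0014  0.0005 -1.    ]
```

View pics/w19.png

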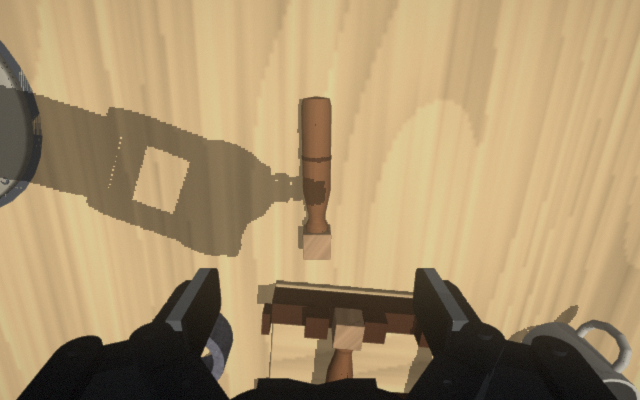

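View pics/c34.png

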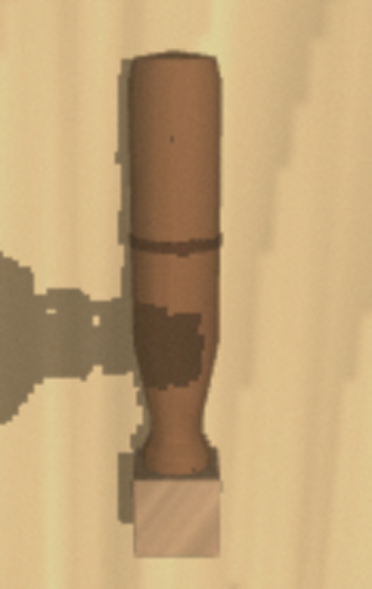

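Run:
```python
from h import *
im,c=load("w19");b=lambda x,y:(260+x/3.1,80+y/3.1)
X=np.array([onz(c,b(*p),.032) for p in((134,481),(220,478),(219,556),(134,556))]);m=X.mean(0)
for p in([(130,240),(222,240)],[(131,62),(219,62)]):
    r=np.mean([onz(c,b(*q),.018) for q in p],0);v=r-m;print(r,np.hypot(*v[:2]),np.degrees(np.arctan2(v[1],v[0])))
print(m)
```

```text
[ 0.427  -0.0331  0.018 ] 0.10058861453155933 92.19356735228897
[0.4246 0.0265 0.018 ] 0.1601913446434774 92.25307194014341
[ 0.4309 -0.1336  0.032 ]
```

>>> servo_tool:
  rows: [1,0.0008,-0.0046,-0.04,0,0,0,1,0,0,-0.04,0,0,0,1,0,0,-0.04,0,0,0,1,0,0,-0.04,0,0,0,1,0,0,-0.04,0,0,0,1,0,0,-0.023,0,0,0,1,0,0,-0.01,0,0,0,1,0,0,0,0,0,0]

```text
time_s: 32.78
position: [0.4272, -0.0489, 0.0035]
tool_rot: [[0.035, -0.005, 0.999], [-0.999, 0.002, 0.035], [-0.002, -1.0, -0.005]]
ft_force: [-0.1, 0.6, -0.4]
grip_width: 0.0852
```

>>> servo_tool:
  rows: [0.2,0,0,0,0,0,0,0.2,0,0,0,0,0,0,0.2,0,0,0,0,0,0,0.2,0,0,0,0,0,0,0.2,0,0,0,0,0,0,0.2,0,0,0,0,0,0,0.2,0,0,0,0,0,0]

```text
time_s: 33.37
position: [0.4287, -0.0489, 0.0069]
tool_rot: [[0.038, 0.002, 0.999], [-0.999, -0.001, 0.038], [0.001, -1.0, 0.002]]
ft_force: [-1.3, 0.1, 9.9]
grip_width: 0.0303
```

>>> servo_tool:
  rows: [0.2,0,0,0.015,0,0,0,0.2,0,0,0.035,0,0,0,0.2,0,0,0.035,0,0,0,0.2,0,0,0.035,0,0,0,0.2,-0.0013,-0.0097,0.02,0,0,-7.14,0.2,-0.0013,-0.0097,0.02,0,0,-7.14,0.2,-0.0013,-0.0097,0.01,0,0,-7.14,0.2,-0.0013,-0.0097,0,0,0,-7.14,0.2,-0.0013,-0.0097,0,0,0,-7.14,0.2,-0.0013,-0.0097,0,0,0,-7.14]

```text
time_s: 34.2
position: [0.4202, -0.1072, 0.1765]
tool_rot: [[-0.656, 0.001, 0.755], [-0.755, -0.0, -0.656], [-0.0, -1.0, 0.001]]
ft_force: [0.6, 0.8, -0.8]
grip_width: 0.0299
```

>>> servo_tool:
  rows: [0.2,-0.0013,-0.0097,0,0,0,-7.14,0.2,-0.0013,-0.0097,0,0,0,-7.14,0.2,-0.0013,-0.0097,0,0,0,-7.14,0.2,-0.0013,-0.0097,0,0,0,-7.14,0.2,-0.0013,-0.0097,0,0,0,-7.14,0.2,-0.0013,-0.0097,0,0,0,-7.14,0.2,-0.0013,-0.0097,0,0,0,-7.14,0.2,-0.0013,-0.0097,0,0,0,-7.14,0.2,-0.0013,-0.0097,0,0,0,-7.14,0.2,-0.0013,-0.0097,0,0,0,-7.14]

```text
time_s: 35.03
position: [0.4072, -0.2042, 0.1762]
tool_rot: [[-0.925, 0.0, -0.381], [0.381, -0.0, -0.925], [-0.0, -1.0, 0.0]]
ft_force: [0.5, 0.5, -1.2]
grip_width: 0.0299
```

>>> servo_tool:
  rows: [0.2,-0.0013,-0.0097,0,0,0,-7.14,0.2,-0.0013,-0.0097,0,0,0,-7.14,0.2,-0.0013,-0.0097,0,0,0,-7.14,0.2,-0.0013,-0.0097,0,0,0,-7.14,0.2,-0.0013,-0.0097,0,0,0,-7.14,0.2,-0.0013,-0.0097,0,0,0,-7.14,0.2,-0.0013,-0.0097,0,0,0,-7.14,0.2,-0.0013,-0.0097,0,0,0,-7.14,0.2,-0.0013,-0.0097,0,0,0,-7.14,0.2,-0.0013,-0.0097,0,0,0,-7.14]

```text
time_s: 35.87
position: [0.3942, -0.3011, 0.1762]
tool_rot: [[0.066, 0.0, -0.998], [0.998, -0.0, 0.066], [-0.0, -1.0, -0.0]]
ft_force: [0.0, 0.8, -0.6]
grip_width: 0.0299
```

>>> servo_tool:
  rows: [0.2,0,0,-0.03,0,0,0,0.2,0,0,-0.03,0,0,0,0.2,0,0,0,0,0,0,0.2,0,0,0,0,0,0]

```text
time_s: 36.2
position: [0.3941, -0.3005, 0.1158]
tool_rot: [[0.06, -0.001, -0.998], [0.998, 0.002, 0.06], [0.002, -1.0, 0.002]]
ft_force: [-0.2, 0.0, -0.6]
grip_width: 0.0301
```

Run:
```python
from h import *
o=env.observe()
R=o["tool_rot"];print(o["position"],np.degrees(np.arctan2(R[1,0],R[0,0])),R[:,1],o["grip_width"],o["q"][5])
im,c=grab("wrist","w20")
u=np.array([.9981,-.061,0]);d=np.array([-.061,-.9981,0]);T=np.array([.4993,-.2224,.065])
for k in(-.132,-.066,0):print(k,proj(c,T+(k-.013)*u+.143*d),proj(c,T+(k+.013)*u+.143*d))
```

```text
[ 0.3941 -0.3005  0.1158] 86.5749561528674 [-0.0015  0.0019 -1.    ] 0.030148811559044187 132.38741205847654
-0.132 [396.5155 130.0572] [350.3585 130.0387]
-0.066 [279.3091 130.0102] [233.1019 129.9917]
0 [161.9752 129.9632] [115.7177 129.9446]
```

View pics/w20.png

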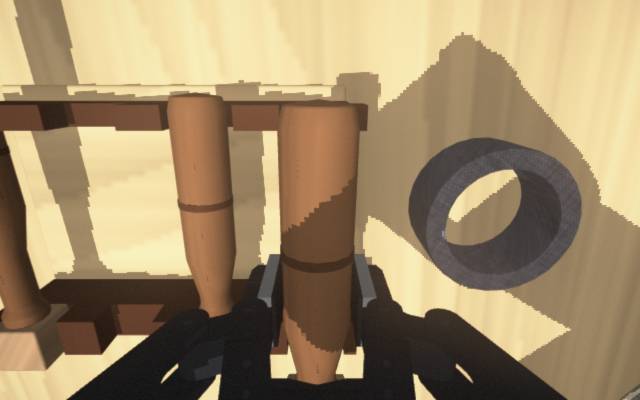

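>>> servo_tool:
  rows: [0.2,0.0012,-0.0002,-0.025,0,0,0,0.2,0,0,-0.02,0,0,0,0.2,0,0,-0.012,0,0,0,0.2,0,0,-0.004,0,0,0,0.2,0,0,-0.002,0,0,0,0.2,0,0,0,0,0,0]

```text
time_s: 36.75
position: [0.3962, -0.3016, 0.0541]
tool_rot: [[0.06, 0.001, -0.998], [0.998, -0.002, 0.06], [-0.002, -1.0, -0.001]]
ft_force: [0.4, 0.4, -0.7]
grip_width: 0.0304
```

>>> servo_tool:
  rows: [0.2,0,0,-0.0015,0,0,0,0.2,0,0,0,0,0,0]

```text
time_s: 36.92
position: [0.396, -0.3014, 0.0522]
tool_rot: [[0.06, 0.001, -0.998], [0.998, -0.001, 0.06], [-0.001, -1.0, -0.001]]
ft_force: [-1.0, 0.4, -1.8]
grip_width: 0.0299
```

>>> servo_tool:
  rows: [0.2,0,0,-0.0015,0,0,0,0.2,0,0,0,0,0,0]

```text
time_s: 37.08
position: [0.3961, -0.3015, 0.0518]
tool_rot: [[0.059, 0.002, -0.998], [0.998, -0.002, 0.059], [-0.002, -1.0, -0.002]]
ft_force: [-4.1, 3.3, 16.1]
grip_width: 0.0299
```

>>> servo_tool:
  rows: [0.5,0,0,0,0,0,0,0.5,0,0,0,0,0,0,0.5,0,0,0,0,0,0,0.5,0,0,0.03,0,0,0,0.5,0,0,0.04,0,0,0,0.5,0,0,0.04,0,0,0,0.5,0,0,0.04,0,0,0,0.5,0.02,-0.02,0.04,0,0,0,0.5,0.03,-0.02,0.02,0,0,0,0.5,0.03,-0.02,0,0,0,0]

```text
time_s: 37.92
position: [0.4742, -0.3596, 0.2599]
tool_rot: [[0.06, 0.007, -0.998], [0.998, -0.008, 0.06], [-0.007, -1.0, -0.007]]
ft_force: [0.4, -0.5, 0.3]
grip_width: 0.0427
```

>>> servo_tool:
  rows: [0.1,0,-0.01,0.01,0,0,0,0.1,0,0,0,0,0,0,0.1,0,0,0,0,0,0]

```text
time_s: 38.17
position: [0.4725, -0.368, 0.2634]
tool_rot: [[0.06, -0.0, -0.998], [0.998, 0.001, 0.06], [0.0, -1.0, 0.0]]
ft_force: [0.6, -0.6, 0.5]
grip_width: 0.009
```

Run:
```python
from h import *
o=env.observe()
print(o["position"])
im,_=grab("wrist","w21");crop(im,180,80,240,200,3.2,"c35")
s,_=grab("side","s21");grab("top","t21");crop(s,230,240,200,150,4,"c36")
```

```text
[ 0.4725 -0.368   0.2634]
```

View pics/w21.png

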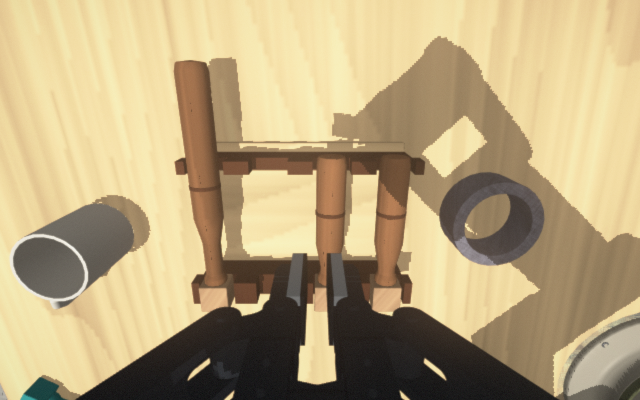

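View pics/s21.png

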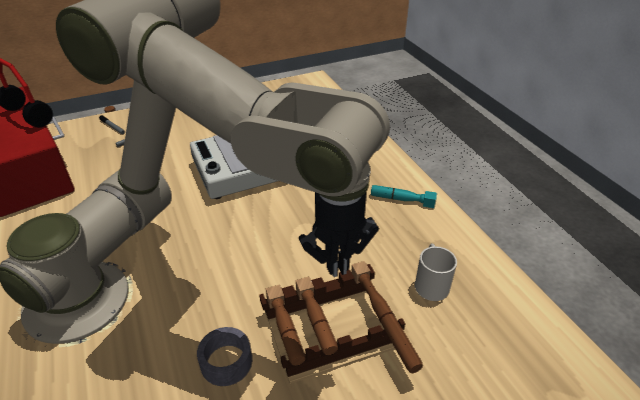

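View pics/c36.png

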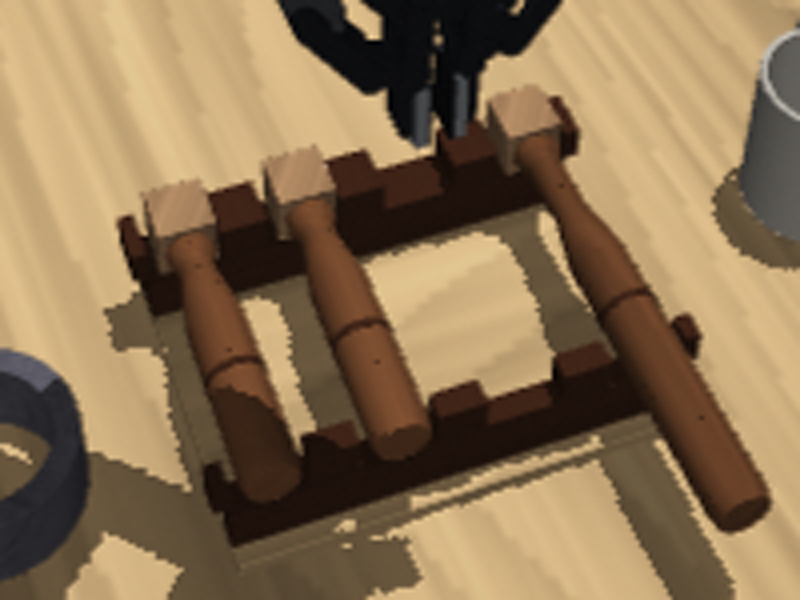

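Run:
```python
from h import *
im,_=load("w21");crop(im,185,255,240,65,3.3,"c37")
im,_=load("w18");crop(im,165,230,260,70,3,"c38")
```

```text
(no output)
```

View pics/c37.png

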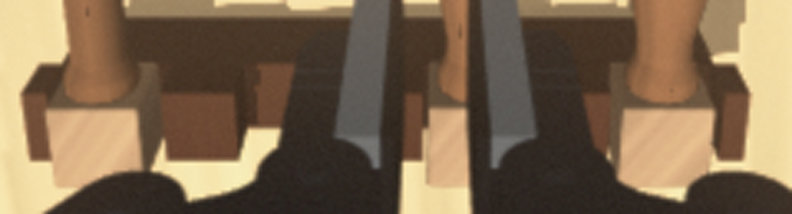

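View pics/c38.png

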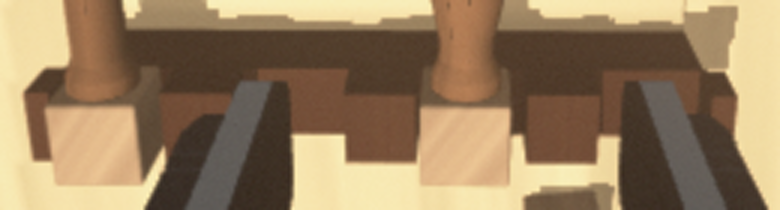

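Run:
```python
from h import *
u=np.array([.9981,-.061,0]);d=np.array([-.061,-.9981,0]);T=np.array([.4993,-.2224,0])
def loc(c,pts,z):
    m=np.array([onz(c,p,z) for p in pts]).mean(0)-T;return np.array([m@u,m@-d])*1e3
c=load("w18")[1];f=lambda x,y:(165+x/3,230+y/3)
print("mid block",loc(c,[f(*p) for p in((420,103),(509,103),(509,185),(420,185))],.077),"long",loc(c,[f(*p) for p in((48,105),(140,105),(138,185),(52,185))],.077))
print("teeth",loc(c,[f(*p) for p in((347,95),(418,95),(416,161),(347,161))],.065),loc(c,[f(*p) for p in((528,96),(600,96),(597,163),(527,163))],.065))
c=load("w21")[1];f=lambda x,y:(185+x/3.3,255+y/3.3)
print("near block",loc(c,[f(*p) for p in((621,108),(713,108),(709,186),(622,186))],.077),"long",loc(c,[f(*p) for p in((47,108),(143,108),(139,186),(57,186))],.077))
print("tooth",loc(c,[f(*p) for p in((167,93),(243,93),(240,159),(166,159))],.065))
```

```text
mid block [-31.2905   0.2772] long [98.8765  1.4432]
teeth [-1.4251  0.9929] [-66.8822   1.2341]
near block [-97.8248   1.4442] long [98.7613  1.4577]
tooth [63.9862  1.0592]
```

Run:
```python
from rig import env
print(env.observe()["time_s"],env.observe()["ft_force"]);print(env.close_job())
```

```text
38.3167 [ 0.61656456  0.21482029 -0.81482102]
the job is handed in; nothing more can be done
None
```

The job is done and handed in at 38.3 s.

- **Swivel:** I turned the holder about −52°. Its slot then lay within about 0.6° of the saddle line.
- **Weighing:** The long bat lay with its block within 1 mm of the slot centre and its barrel in the saddle. After letting go I pressed the key. I judged it fully down from the travel and a force of about 38 N, far over the 5 N needed, and the side picture showed it sunk flush. The force came close to the 40 N limit. The bat was still in place in the next pictures.
- **Rack:** The long bat is in the cradle at x = +99 mm. The two short bats present are in the cradles at −33 and −99 mm. All barrels are in the thin rail, and the blocks measured within about 1–2 mm of their cradle and rail centres.
- **Left alone:** I did not touch the turquoise bat, tape roll, mug or spray bottle. I saw no sign of the long bat being knocked.

**Disagreements:** My rough early pick of the scale in the top camera was about 6 mm off in both x and y from the wrist camera. I went with the wrist camera, because the pinch on the hub agreed with it. Heights found from two views were within about 5–6 mm of the text: the rack's teeth read up to 6 mm too high, and the bat blocks 4–6 mm too low.

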